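# Sort sample jars into stacking trays on the balance

### The job

Make up the sample stack on the balance: stand all blue-lidded jars in the blue tray that is fixed there, stack the orange tray on it so that its corner pins drop fully into the sockets, stand all orange-lidded jars upright in the orange tray, and close the stack with the empty grey tray, its pins fully in the orange tray's sockets. Leave the grey-lidded jar, amber bottle, spatula and pink carton where they are.

Things in the scene. Friction and masses are not known exactly. Their poses are not given: they have to be found in the camera images.
- base_grip (a point): Bottom tray, blue, fixed on a grey balance. Each tray: plate 200 (x) by 130 mm (y); upright black handle at its centre, 14 mm thick in x, 60 long in y; 12 mm rim; 21 mm square posts at x +-89, y +-54 mm. This point: on the tray's centre line in the handle, 10 mm under its top; floor 44 mm below it, rim top 32 below, post tops 24 above. z up. A half turn makes no difference
- mid_grip (a point): Middle tray, orange, loose, about 0.35 kg, shaped as the blue one, with four pins under its corners (10 mm thick, 14 long, with round ends), stacked on the grey tray at the start. This point: in its handle as for the blue tray, 66 mm above the pin tips. Fully seated on another tray, it is 76 mm straight above that tray's point, with the axes parallel (or half a turn)
- cover_grip (a point): Top tray, grey, loose; shape, pins and mass as the orange tray. It stands on its pins on the bench at the start, the orange tray on it. Every post has a 13 mm square socket, 18 mm deep, in its top, for the pin of the tray above. This point: in its handle, 66 mm above the pin tips
- blue1_c (a point): Sample jar with blue lid, an upright white plastic cylinder 42 mm in diameter and 58 mm tall (lid included, same diameter), about 110 g, most of it in the lower half, standing on the bench at the start; may be absent. This point: its centre, 29 mm above its underside; z along its axis
- blue2_c (a point): Sample jar with blue lid, an upright white plastic cylinder 42 mm in diameter and 58 mm tall (lid included, same diameter), about 110 g, most of it in the lower half, standing on the bench at the start; may be absent. This point: its centre, 29 mm above its underside; z along its axis
- blue3_c (a point): Sample jar with blue lid, an upright white plastic cylinder 42 mm in diameter and 58 mm tall (lid included, same diameter), about 110 g, most of it in the lower half, standing on the bench at the start; may be absent. This point: its centre, 29 mm above its underside; z along its axis
- orange1_c (a point): Sample jar with orange lid, an upright white plastic cylinder 42 mm in diameter and 58 mm tall (lid included, same diameter), about 110 g, most of it in the lower half, standing on the bench at the start; may be absent. This point: its centre, 29 mm above its underside; z along its axis
- orange2_c (a point): Sample jar with orange lid, an upright white plastic cylinder 42 mm in diameter and 58 mm tall (lid included, same diameter), about 110 g, most of it in the lower half, standing on the bench at the start; may be absent. This point: its centre, 29 mm above its underside; z along its axis
- orange3_c (a point): Sample jar with orange lid, an upright white plastic cylinder 42 mm in diameter and 58 mm tall (lid included, same diameter), about 110 g, most of it in the lower half, standing on the bench at the start; may be absent. This point: its centre, 29 mm above its underside; z along its axis
- spare_c (a point): Sample jar with a grey lid, the same size, a bystander that stays where it is. This point: its centre
- flask: Amber bottle with black cap, 68 mm across, 105 mm tall, a bystander; origin at the centre of its underside
- spatula: Flat lab spatula 170 mm long, 24 wide, 10 high lying on the bench, a bystander; its own x along its length
- carton: Pink carton 80 x 120 x 60 mm, a bystander; origin under its centre
Not all that is in view belongs to the job. Leave any green look-alike of the part that bears blue1_c alone.

How it is judged:
On the way, in this order (a step that is already met when the one before it is completed fails the run):
1. all blue-lidded jars stand in the blue tray (x of blue1_c in the frame of base_grip between -0.085 and 0.085 m and y of blue1_c in the frame of base_grip between -0.052 and 0.052 m and z of blue1_c in the frame of base_grip between -0.019 and -0.01 m and angle between each of blue1_c, blue2_c, blue3_c's own z axis and vertical below 0.15 rad and x of blue2_c in the frame of base_grip between -0.085 and 0.085 m and y of blue2_c in the frame of base_grip between -0.052 and 0.052 m and z of blue2_c in the frame of base_grip between -0.019 and -0.01 m and x of blue3_c in the frame of base_grip between -0.085 and 0.085 m and y of blue3_c in the frame of base_grip between -0.052 and 0.052 m and z of blue3_c in the frame of base_grip between -0.019 and -0.01 m), for 0.2 s.
2. the orange tray sits fully on the blue tray (x of mid_grip in the frame of base_grip between -0.004 and 0.004 m and y of mid_grip in the frame of base_grip between -0.004 and 0.004 m and z of mid_grip in the frame of base_grip between 0.072 and 0.0785 m and angle between the x axis of mid_grip and the x axis of base_grip, either way round below 0.05 rad and angle between mid_grip's own z axis and vertical below 0.03 rad), for 0.2 s.
At the end, for the whole second after the job is handed in: All blue-lidded jars upright on the blue tray's floor, all orange-lidded on the orange tray's; orange tray seated on blue, grey on orange (each within 4 mm sideways, 3 mm in height, 0.05 rad yaw, 0.03 rad tilt); all at rest (all of step 1 and all of step 2 and x of orange1_c in the frame of mid_grip between -0.085 and 0.085 m and y of orange1_c in the frame of mid_grip between -0.052 and 0.052 m and z of orange1_c in the frame of mid_grip between -0.019 and -0.01 m and angle between each of orange1_c, orange2_c, orange3_c's own z axis and vertical below 0.15 rad and x of orange2_c in the frame of mid_grip between -0.085 and 0.085 m and y of orange2_c in the frame of mid_grip between -0.052 and 0.052 m and z of orange2_c in the frame of mid_grip between -0.019 and -0.01 m and x of orange3_c in the frame of mid_grip between -0.085 and 0.085 m and y of orange3_c in the frame of mid_grip between -0.052 and 0.052 m and z of orange3_c in the frame of mid_grip between -0.019 and -0.01 m and x of cover_grip in the frame of mid_grip between -0.004 and 0.004 m and y of cover_grip in the frame of mid_grip between -0.004 and 0.004 m and z of cover_grip in the frame of mid_grip between 0.072 and 0.0785 m and angle between the x axis of cover_grip and the x axis of mid_grip, either way round below 0.05 rad and angle between cover_grip's own z axis and vertical below 0.03 rad and linear speed of each of blue1, blue2, blue3, orange1, orange2, orange3, mid, cover below 0.02 m/s); the robot touches nothing.
It fails at once if a bystander (grey-lidded jar, amber bottle, spatula, pink carton) is moved more than 40 mm (distance of any of spare_c, flask, spatula, carton from where it was at the start of the episode above 0.04 m).
Of blue1, blue2, blue3 only 2 to 3 are there at a start; the rules pass over those that are not, and their reading is None.
Of orange1, orange2, orange3 only 2 to 3 are there at a start; the rules pass over those that are not, and their reading is None.
At some moment in a run one of blue1, blue2, blue3, orange1, orange2, orange3, mid, cover may be knocked a few centimetres aside while the robot is not near it.
It also fails if it takes over 210 s, if anything falls off the work surface, if the arm or the gripper's body presses on something with over 40 N, if the wrist force passes 120 N, or if a joint passes its speed limit or range.

### The arm

A 6-joint arm with a two-finger parallel gripper is mounted at the origin on the work surface. World frame = base frame: x ahead of the robot, y to its left, z up, the work surface at z = 0. Lengths are in m, angles in rad, forces in N, time in s.
With the tool pointing down it reaches from about 0.15 to 0.775 m from the base axis. Payload 6.1 kg.
Tool frame: the origin (TCP) lies on the centre line of the jaws, within the pads' length; the fingertips stand 17 mm ahead of it and the grasp point (between the pads) lies 2 mm behind it; y points along the fingers, x is the direction in which the jaws open and shut, and the axes are right-handed (so a half turn about y gives the same grasp; the last joint's range is limited). The gripper opens to 85 mm and grips with 20 to 120 N. Pads are 22 mm wide; open, the fingers measure 114 mm over their backs; the gripper's body (76 mm by 85 mm) begins 54 mm behind the grasp point. The pads swing forward as they close: fully open they stand 13 mm farther back than shut.
Start: joints at [-1.243, 0.126, -0.04, 1.405, 0, 1.571], TCP at [0.169, -0.497, 0.248] pointing down, gripper open.
Joint ranges: [-2.72, 2.72], [-0.95, 1.95], [-1.27, 1.35], [-1.78, 2.02], [-1.46, 1.47], [-3.14, 3.14]. Speed limits (rad/s): [2.39, 2.39, 3.01, 3.14, 3.14, 3.14].

### API

Orientations are given as a rotation vector (axis times angle).
In Python, from bench import robot gives the robot as it stands. The module is installed in compiled form; this text tells all that it offers.
- The arm moves only by the tool apply_moves, never from a script. Its argument "rows" is a list of rows, each a list of 3 entries, a list of its own where there are three numbers: the closure in counts, from 0 (fully open) to 255 (shut), then the shift along the tool's x, y, z normalised to -1 to 1, where 1 is 0.02 m, then the turn, a rotation vector about the tool's x, y, z normalised to -1 to 1, where 1 is 0.08 rad. A call has 1 to 5 rows; each row shifts and turns the commanded pose from where the row before left it, along the tool's axes as they then stand; what a row does not reach is not made up. A row lasts 1/10 s, in which the tool goes at most 50 mm and 8.59 degrees, less where a joint would pass 70% of its speed; a pose out of reach is approached as far as the arm can. A call with a number of a shift or a turn outside -1 to 1 is refused whole. A call with a gripper value outside its range is refused whole. The fingers move at their own pace and stop on an object; "squeeze" is the grip in N (left out, the last holds). Time passes only in rows, so rows that do not move let the fingers close. It gives the time, the measured TCP pose, the force and the opening at its end, in the units of the state.
- robot.get_obs(): the state, without advancing time (a new reading comes with each control period).
- robot.capture(name): name is "scene" or "top" or "wrist"; returns the picture (384x512x3 uint8, blue, green, red); there is no depth.
- robot.calibration(name): a dict with "vfov" (degrees; the focal length in pixels is half the picture's height over the tangent of half this angle, whatever the lens; pixels are square), "cx", "cy" (the principal point, pixels), "extrinsics" (4x4, takes a point from camera to world coordinates); the wrist camera has in their place "tool_from_camera" (4x4, takes a point from camera to tool coordinates, whose origin is the TCP and whose axes are the tool frame's). Camera axes: x right, y up, looking along -z (the intrinsics and any distortion apply to the point x, -y, -z); pixel columns grow to the right and rows downward; lengths in m; the calibration is good to about 2 mm. A picture is of the moment at which its call begins: read the wrist's pose just before it. calibration takes no time and is no camera call.
- robot.hand_in(): hands the job in, once; it reports no verdict.
The state is a dict: "time": time; "q": joint angles; "dq": joint speeds; "joint_efforts": joint torques, N m; "ee_pos": TCP position; "tcp_rot": TCP orientation; "wrist_force": force on the tool from outside, world axes, zero at the start; "wrist_torque": the same for the moment, N m; "finger_gap": opening from 0.0 (shut) to 1.0 (fully open).
Only numpy, scipy, OpenCV 4.12 (cv2) and the standard library are available. Lean on these libraries where they do the work, as an engineer would, in place of code of your own. Each camera call takes 0.05 s, during which the arm holds its last target.

## Working session

There is one attempt and no reset: what is moved stays moved. The work goes in short steps, Python scripts to look and compute and a tool call to move; the robot and the scene stay as the last step left them, time stands still between calls to the robot, and variables do not carry over. Pictures are saved under pics/ and viewed, and the job is handed in when it is done.

Besides the shell and the picture viewer there is one more tool, called after ">>>" in YAML: its name, and indented under it one key for each argument. apply_moves: Moves the arm, as the interface text tells. Scaled input: -1 to 1 covers 0.02 m each way for a shift and 0.08 rad each way for a turn. Its arguments: {"type":"object","properties":{"rows":{"type":"array"},"squeeze":{"type":"number"}},"required":["rows"]}

```bash
mkdir -p pics; python3 - <<'E'
from bench import robot
import cv2, numpy as np
np.set_printoptions(precision=4,suppress=True)
print(robot.get_obs())
for n in ("scene","top","wrist"):
    print(n,robot.calibration(n))
for n in ("scene","top","wrist"):
    cv2.imwrite(f"pics/a_{n}.png",robot.capture(n))
E
```

```text
{'time': 0.0, 'q': array([-1.243 ,  0.1264, -0.0406,  1.4054, -0.    ,  1.5708]), 'dq': array([-0.0002, -0.    , -0.002 ,  0.0011, -0.0002,  0.0017]), 'joint_efforts': array([ -0.0002, -43.5912,  35.2925,   0.0173,   0.    ,   0.    ]), 'ee_pos': array([ 0.1689, -0.4967,  0.2475]), 'tcp_rot': array([-1.3457,  0.9654, -0.9632]), 'wrist_force': array([-0.4303, -0.5383,  0.1378]), 'wrist_torque': array([ 0.0346,  0.0008, -0.0011]), 'finger_gap': 0.9954720550462055}
scene {'vfov': 48.91328515747346, 'cx': 255.83780666275044, 'cy': 187.46910043590725, 'extrinsics': array([[ 0.8484, -0.3141,  0.426 ,  1.0735],
       [ 0.5291,  0.5241, -0.6673, -0.8838],
       [-0.0137,  0.7916,  0.6109,  0.8606],
       [ 0.    ,  0.    ,  0.    ,  1.    ]])}
top {'vfov': 49.040566625648815, 'cx': 256.90294544120076, 'cy': 189.866218402055, 'extrinsics': array([[-0.0205,  0.9959, -0.0881,  0.4057],
       [-0.9998, -0.0201,  0.0054, -0.0648],
       [ 0.0036,  0.0882,  0.9961,  1.5124],
       [ 0.    ,  0.    ,  0.    ,  1.    ]])}
wrist {'vfov': 62.08938249802844, 'cx': 257.7364108696697, 'cy': 190.9380388512421, 'tool_from_camera': array([[ 1.    , -0.0014, -0.0016, -0.0001],
       [-0.0011,  0.2818, -0.9595, -0.1257],
       [ 0.0018,  0.9595,  0.2818,  0.0715],
       [ 0.    ,  0.    ,  0.    ,  1.    ]])}
```

View pics/a_scene.png

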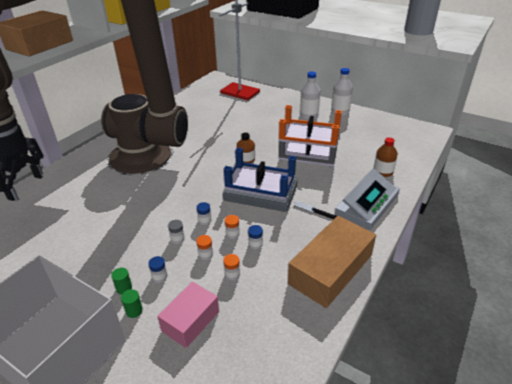

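View pics/a_top.png

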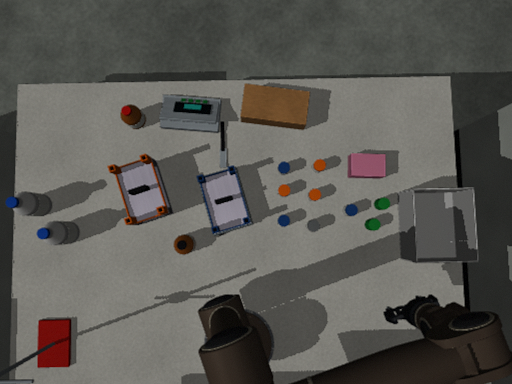

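View pics/a_wrist.png

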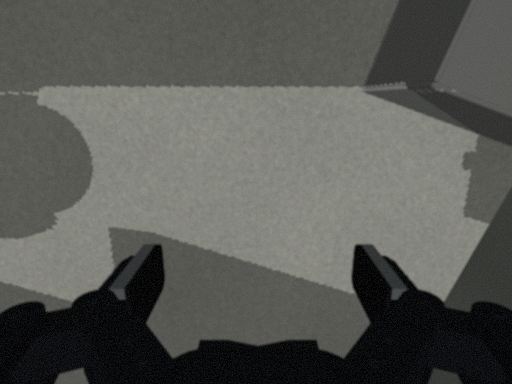

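```bash
cat > h.py <<'E'
from bench import robot
import cv2, numpy as np
from scipy.spatial.transform import Rotation as R
np.set_printoptions(precision=4,suppress=True)
def cal(n):
    c=robot.calibration(n); f=192/np.tan(np.radians(c['vfov'])/2)
    if n=='wrist':
        o=robot.get_obs(); T=np.eye(4); T[:3,:3]=R.from_rotvec(o['tcp_rot']).as_matrix(); T[:3,3]=o['ee_pos']
        E=T@c['tool_from_camera']
    else: E=c['extrinsics']
    return f,c['cx'],c['cy'],E
def at(n,u,v,z,C=None):
    f,cx,cy,E=C or cal(n)
    d=E[:3,:3]@np.array([(u-cx)/f,-(v-cy)/f,-1]); o=E[:3,3]
    return o+d*(z-o[2])/d[2]
def proj(n,p,C=None):
    f,cx,cy,E=C or cal(n)
    q=E[:3,:3].T@(np.asarray(p)-E[:3,3]); return np.array([cx+f*q[0]/-q[2],cy-f*q[1]/-q[2]])
def snap(n,name,crop=None,s=1):
    im=robot.capture(n)
    cv2.imwrite(f'pics/{name}_full.png',im)
    save(im,name,crop,s); return im
def save(im,name,crop=None,s=1):
    if crop: x0,y0,x1,y1=crop; im=im[y0:y1,x0:x1]
    if s!=1: im=cv2.resize(im,None,fx=s,fy=s,interpolation=cv2.INTER_CUBIC)
    cv2.imwrite(f'pics/{name}.png',im)
def st():
    o=robot.get_obs(); M=R.from_rotvec(o['tcp_rot']).as_matrix()
    print('t',round(o['time'],2),'tcp',o['ee_pos'],'x',M[:,0],'y',M[:,1],'z',M[:,2],'gap',round(o['finger_gap'],3),'F',o['wrist_force'],'q',o['q'])
    return o,M
def rows(p,yaw,step=1.0):
    """shift/turn in tool units for: yaw = world angle of tool x (mod pi), tool down; at p"""
    o,M=st()
    best=None
    for k in (0,np.pi):
        X=np.array([np.cos(yaw+k),np.sin(yaw+k),0]); Y=np.array([0,0,-1.]); D=np.stack([X,Y,np.cross(X,Y)],1)
        w=R.from_matrix(M.T@D).as_rotvec()
        if best is None or np.linalg.norm(w)<np.linalg.norm(best[0]): best=(w,D)
    w,D=best; d=np.asarray(p)-o['ee_pos']
    print('turn units',w/0.08,'| shift units in current axes',M.T@d/0.02,'| in final axes',D.T@d/0.02)
E
python3 - <<'E'
from h import *
st()
T=cv2.imread('pics/a_top.png'); S=cv2.imread('pics/a_scene.png')
def blobs(im,n,z,lo,hi,tag):
    h=cv2.cvtColor(im,cv2.COLOR_BGR2HSV); m=cv2.inRange(h,lo,hi)
    k,l,s,c=cv2.connectedComponentsWithStats(m)
    for i in range(1,k):
        if 20<s[i,4]<400: print(n,tag,c[i].round(1),s[i,4],at(n,*c[i],z)[:2])
for im,n in((T,'top'),(S,'scene')):
    blobs(im,n,.055,(105,120,60),(125,255,255),'blue')
    blobs(im,n,.055,(5,170,120),(15,255,255),'orange')
save(T,'a_topc',(90,130,410,260),2.5)
save(S,'a_scc',(110,90,360,300),3)
E
```

```text
t 0.15 tcp [ 0.1689 -0.4968  0.2477] x [ 0.322  -0.9468 -0.0013] y [-0.0004  0.0012 -1.    ] z [ 0.9468  0.322  -0.    ] gap 1.001 F [ 0.7184 -0.2174  0.4181] q [-1.243   0.1263 -0.0404  1.4054 -0.      1.5708]
top blue [283.6 167.2] 99 [ 0.6123 -0.1676]
top blue [206.7 206. ] 58 [0.4819 0.1023]
top blue [ 10.7 201.8] 110 [0.5102 0.7798]
top blue [351.1 209.6] 107 [ 0.4593 -0.3977]
top blue [283.5 220.1] 102 [ 0.428  -0.1624]
top blue [ 42.3 233. ] 99 [0.4006 0.6681]
top orange [319.2 164.7] 99 [ 0.6185 -0.2922]
top orange [283.7 190. ] 102 [ 0.5325 -0.1659]
top orange [314.4 194.2] 107 [ 0.5156 -0.2722]
scene blue [344.4  70.6] 45 [0.3894 1.0021]
scene blue [311.5  74.4] 46 [0.2726 0.8807]
scene blue [249.8 164.6] 39 [0.4278 0.0924]
scene blue [202.9 208. ] 118 [ 0.4301 -0.168 ]
scene blue [255.  231.4] 141 [ 0.6143 -0.1729]
scene blue [156.3 263.5] 181 [ 0.462  -0.4026]
scene orange [231.4 220.7] 135 [ 0.5338 -0.1706]
scene orange [203.5 241.5] 157 [ 0.5167 -0.2776]
scene orange [230.9 261.1] 180 [ 0.6199 -0.2974]
```

View pics/a_topc.png

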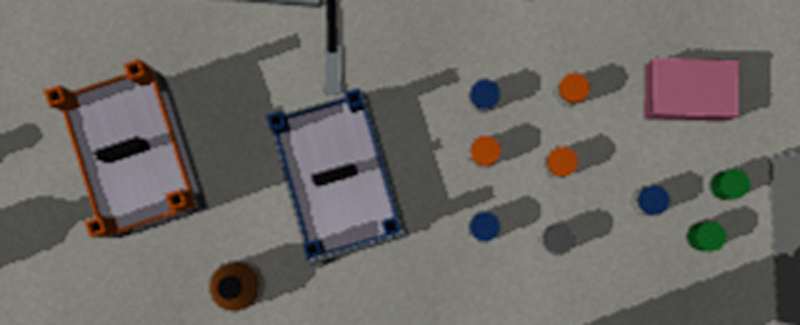

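View pics/a_scc.png

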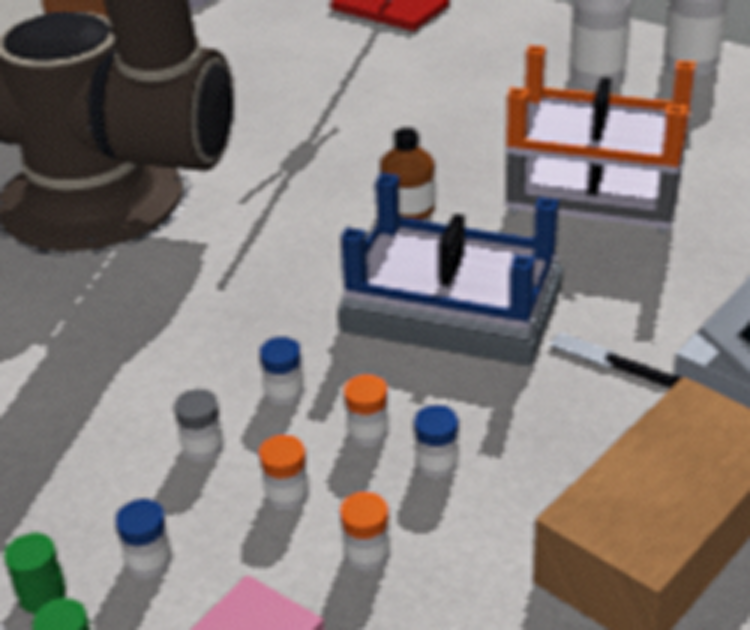

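```bash
python3 - <<'E'
from h import *
T=cv2.imread('pics/a_top.png'); S=cv2.imread('pics/a_scene.png')
save(T,'a_t2',(190,155,260,245),6)
save(S,'a_s2',(215,140,305,215),8)
save(T,'a_t3',(100,145,180,235),6)
save(S,'a_s3',(270,95,350,170),8)
E
```

```text
(no output)
```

View pics/a_t2.png

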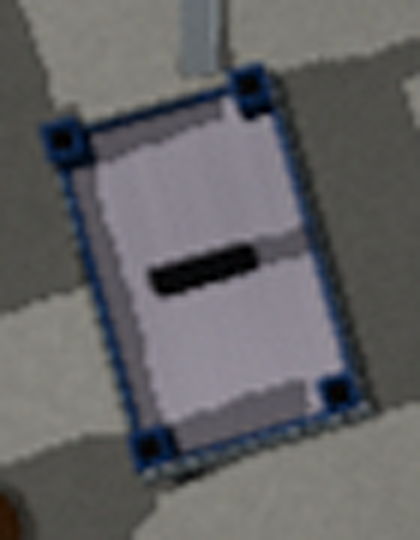

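View pics/a_s2.png

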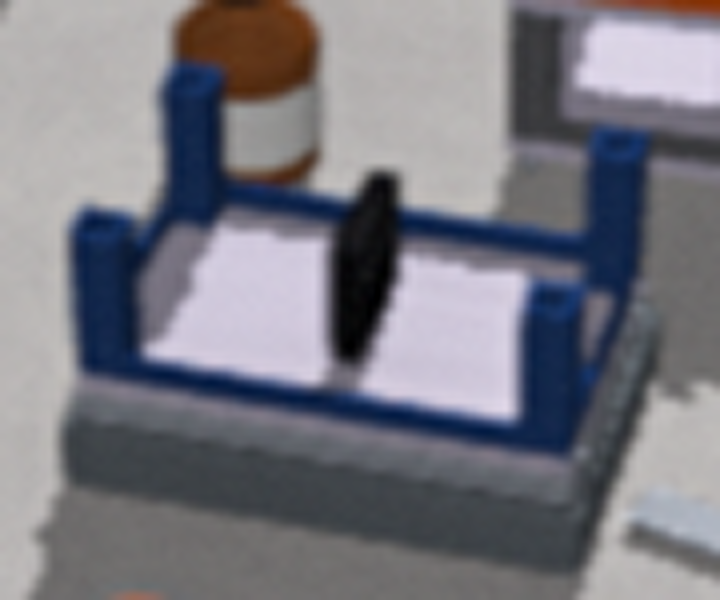

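View pics/a_t3.png

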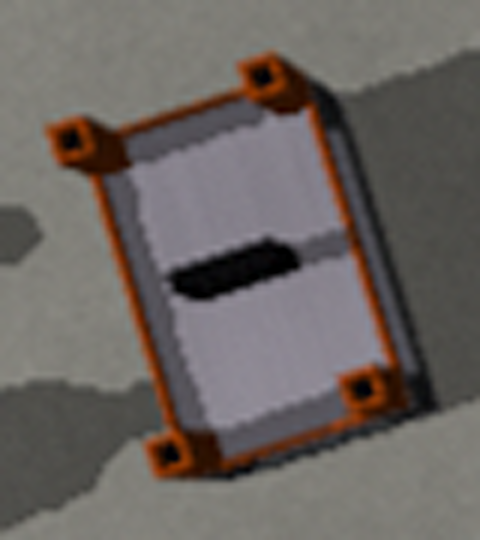

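View pics/a_s3.png

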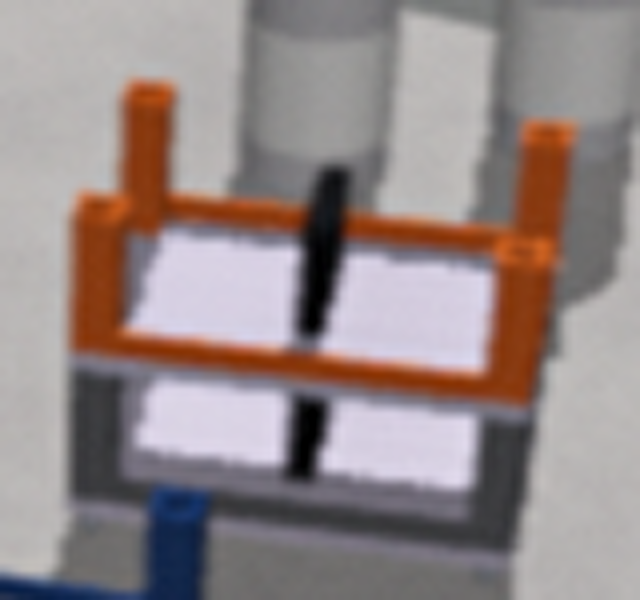

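```bash
cat >> h.py <<'E'
from scipy.optimize import least_squares
OFF=np.array([[.089,.054,.024],[.089,-.054,.024],[-.089,-.054,.024],[-.089,.054,.024]])
def px(P,s,x0,y0): return [((a+.5)/s-.5+x0,(b+.5)/s-.5+y0) for a,b in P]
def fit(obs,x0,fixz=None):
    """obs: list of (cam tuple, [4 uv or None])"""
    def f(p):
        x,y,z,a=p
        c,s=np.cos(a),np.sin(a); r=[]
        for C,P in obs:
            for o,uv in zip(OFF,P):
                if uv is None: continue
                w=[x+c*o[0]-s*o[1],y+s*o[0]+c*o[1],z+o[2]]
                r+=list(proj(None,w,C)-np.array(uv))
        if fixz is not None: r.append((z-fixz)*1e4)
        return r
    s=least_squares(f,x0); return s.x,np.array(s.fun).round(2)
E
python3 - <<'E'
from h import *
CT=cal('top');CS=cal('scene')
bt=px([(63,138),(249,88),(340,390),(152,447)],6,190,155)
bs=px([(620,140),(555,295),(105,223),(197,78)],8,215,140)
ot=px([(70,138),(263,77),(362,390),(168,455)],6,100,145)
os_=px([(549,132),(525,250),(101,207),(148,93)],8,270,95)
for nm,t,s in(('blue',bt,bs),('or',ot,os_)):
    for ob in([(CT,t)],[(CS,s)],[(CT,t),(CS,s)]):
        x,r=fit(ob,[.45,.05 if nm=='blue' else .3,.1,.2]); print(nm,x,r)
E
```

```text
blue [0.5024 0.0413 0.0849 0.2687] [ 0.12  0.35  0.04 -0.41 -0.14  0.13 -0.02 -0.07]
blue [0.4971 0.0484 0.0907 0.2658] [-0.03  0.16  0.04  0.08  0.18 -0.1  -0.2  -0.15]
blue [0.5017 0.0406 0.0968 0.2671] [-0.1   0.1   0.09 -0.68 -0.04  0.32 -0.21  0.15  0.15  0.13  0.21  0.23
 -0.15  0.01 -0.46 -0.2 ]
or [0.5365 0.3166 0.1444 0.3027] [ 0.07  0.19  0.02 -0.17  0.    0.02 -0.09 -0.04]
or [0.5363 0.3166 0.1414 0.3167] [-0.06 -0.02  0.03  0.16  0.08 -0.06 -0.05 -0.09]
or [0.5365 0.3173 0.1413 0.3066] [ 0.11  0.44 -0.05 -0.02  0.1  -0.02  0.11  0.02  0.19  0.08 -0.04  0.23
  0.12 -0.24  0.27 -0.22]
```

>>> apply_moves:
  rows:
    - [100,[0,0,0],[0,-1,0]]
    - [100,[0,0,0],[0,-1,0]]
    - [100,[0,0,0],[0,-1,0]]
    - [100,[0,0,0],[0,-1,0]]
    - [100,[0,0,0],[0,-1,0]]
  squeeze: 40

```text
time: 0.65
ee_pos: [0.169, -0.4969, 0.248]
tcp_rot: [-1.469, 0.656, -0.656]
wrist_force: [-1.1, -0.6, 0.6]
finger_gap: 0.609
```

>>> apply_moves:
  rows:
    - [100,[0,0,0],[0,-1,0]]
    - [100,[0,0,0],[0,-1,0]]
    - [100,[0,0,0],[0,-1,0]]
    - [100,[0,0,0],[0,-1,0]]
    - [100,[0,0,0],[0,-1,0]]

```text
time: 1.15
ee_pos: [0.169, -0.4969, 0.248]
tcp_rot: [-1.542, 0.345, -0.345]
wrist_force: [-0.1, -0.2, 0.3]
finger_gap: 0.609
```

>>> apply_moves:
  rows:
    - [100,[0,0,0],[0,-1,0]]
    - [100,[0,0,0],[0,-1,0]]
    - [100,[0,0,0],[0,-1,0]]
    - [100,[0,0,0],[0,-1,0]]
    - [100,[0,0,0],[0,-1,0]]

```text
time: 1.65
ee_pos: [0.169, -0.4969, 0.2479]
tcp_rot: [-1.57, 0.031, -0.031]
wrist_force: [0.8, 0.1, -0.1]
finger_gap: 0.607
```

>>> apply_moves:
  rows:
    - [100,[0,0,0],[0,-1,0]]
    - [100,[0,0,0],[0,-1,0]]
    - [100,[0,0,0],[0,-1,0]]
    - [100,[0,0,0],[0,-0.9,0]]
    - [100,[0,0,0],[0,0,0]]

```text
time: 2.15
ee_pos: [0.169, -0.4969, 0.248]
tcp_rot: [-1.56, -0.211, 0.211]
wrist_force: [0.1, -0.8, -0.8]
finger_gap: 0.609
```

```bash
python3 - <<'E'
from h import *
rows([.45,-.40,.18],.267)
E
```

```text
t 2.15 tcp [ 0.169  -0.4969  0.248 ] x [ 0.964   0.2659 -0.    ] y [-0.0002  0.0006 -1.    ] z [-0.2659  0.964   0.0006] gap 0.609 F [ 0.0507 -0.8165 -0.7792] q [-1.243   0.126  -0.04    1.4054 -0.      0.0586]
turn units [-0.0074  0.027  -0.0005] | shift units in current axes [14.8336  3.4004  0.9317] | in final axes [14.8314  3.4005  0.9657]
```

>>> apply_moves:
  rows:
    - [80,[1,0.2,0],[0,0,0]]
    - [80,[1,0.2,0],[0,0,0]]
    - [80,[1,0.2,0.1],[0,0,0]]
    - [80,[1,0.2,0.1],[0,0,0]]
    - [80,[1,0.2,0.1],[0,0,0]]

```text
time: 2.65
ee_pos: [0.2645, -0.4643, 0.2279]
tcp_rot: [-1.56, -0.209, 0.21]
wrist_force: [-0.0, 0.0, -0.0]
finger_gap: 0.688
```

>>> apply_moves:
  rows:
    - [80,[1,0.4,0.1],[0,0,0]]
    - [80,[1,0.4,0.1],[0,0,0]]
    - [80,[1,0.4,0.1],[0,0,0]]
    - [80,[1,0.4,0.1],[0,0,0]]
    - [80,[1,0.4,0.1],[0,0,0]]

```text
time: 3.15
ee_pos: [0.3583, -0.428, 0.1878]
tcp_rot: [-1.56, -0.209, 0.21]
wrist_force: [0.9, 0.6, -0.3]
finger_gap: 0.69
```

>>> apply_moves:
  rows:
    - [80,[1,0.1,0.1],[0,0,0]]
    - [80,[1,0.1,0.1],[0,0,0]]
    - [80,[1,0.1,0],[0,0,0]]
    - [80,[1,0.1,0],[0,0,0]]
    - [80,[0.8,0,0],[0,0,0]]

```text
time: 3.65
ee_pos: [0.4502, -0.3986, 0.1798]
tcp_rot: [-1.56, -0.21, 0.211]
wrist_force: [0.3, -0.1, 0.4]
finger_gap: 0.689
```

```bash
python3 - <<'E'
from h import *
rows([.46,-.40,.18],.267)
snap('wrist','b_w')
print(proj('wrist',[.46,-.40,.058]), proj('wrist',[.46,-.40,.0]))
E
```

```text
t 3.65 tcp [ 0.4502 -0.3986  0.1798] x [ 0.9642  0.2651 -0.0003] y [-0.0004  0.0004 -1.    ] z [-0.2651  0.9642  0.0005] gap 0.689 F [ 0.2569 -0.1198  0.3925] q [-0.7247  0.2779 -0.0017  1.2917  0.      0.5777]
turn units [-0.0064  0.0167 -0.004 ] | shift units in current axes [ 0.4551 -0.0091 -0.1971] | in final axes [ 0.4553 -0.0089 -0.1965]
[266.3138 194.1342] [264.7781 176.9959]
```

View pics/b_w.png

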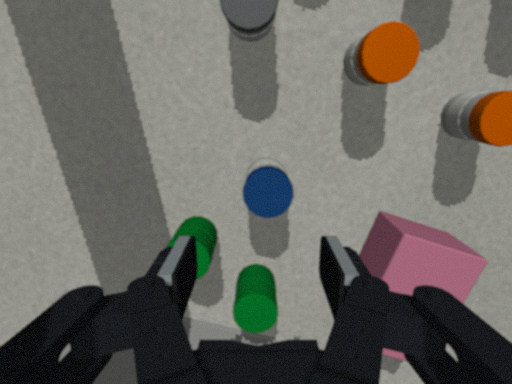

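```bash
python3 - <<'E'
from h import *
C=cal('wrist')
im=cv2.imread('pics/b_w_full.png');h=cv2.cvtColor(im,cv2.COLOR_BGR2HSV)
for lo,hi in(((105,120,60),(125,255,255)),((3,170,120),(15,255,255)),((50,120,40),(75,255,255))):
    m=cv2.inRange(h,lo,hi); k,l,s,c=cv2.connectedComponentsWithStats(m)
    for i in range(1,k):
        if s[i,4]>200: print(c[i],s[i],at(None,*c[i],.058,C))
E
```

```text
[267.5292 191.8093] [ 244  167   48   50 1814] [ 0.4604 -0.3978  0.058 ]
[389.9333  51.5113] [ 362   22   57   61 2697] [ 0.5159 -0.2735  0.058 ]
[497.1651 118.3422] [ 480   91   32   55 1496] [ 0.6121 -0.2953  0.058 ]
[198.6944 240.9444] [ 168  217   48   62 1260] [ 0.4162 -0.4552  0.058 ]
[255.2634 299.562 ] [ 234  265   43   68 2361] [ 0.4777 -0.4978  0.058 ]
```

>>> apply_moves:
  rows:
    - [100,[0.5,0,-0.1],[0,0,0]]
    - [100,[0,0.8,0],[0,1,0]]
    - [100,[0,0.8,0],[0,1,0]]
    - [100,[0,0.8,0],[0,1,0]]
    - [100,[0,0.8,0],[0,0,0]]

```text
time: 4.2
ee_pos: [0.4593, -0.3987, 0.1159]
tcp_rot: [-1.571, -0.021, 0.021]
wrist_force: [0.1, -0.3, -0.1]
finger_gap: 0.605
```

```bash
python3 - <<'E'
from h import *
rows([.4604,-.398,.045],.267-.24)
snap('wrist','b_w2')
E
```

```text
t 4.2 tcp [ 0.4593 -0.3987  0.1159] x [0.9997 0.0263 0.0001] y [ 0.0001 -0.0003 -1.    ] z [-0.0263  0.9997 -0.0003] gap 0.605 F [ 0.1463 -0.2603 -0.1002] q [-0.7148  0.3107 -0.0995  1.1604 -0.0002  0.8297]
turn units [ 0.0042 -0.0089  0.0013] | shift units in current axes [0.0563 3.5447 0.0345] | in final axes [0.0567 3.5447 0.0333]
```

View pics/b_w2.png

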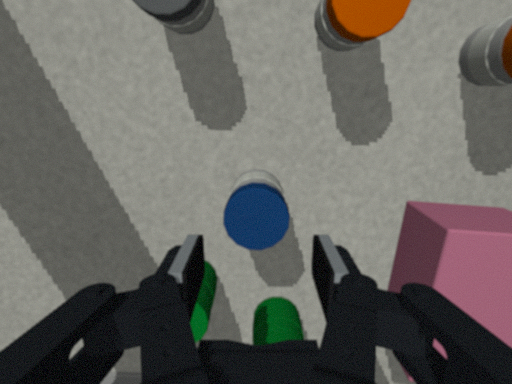

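>>> apply_moves:
  rows:
    - [100,[0,1,0],[0,0,0]]
    - [100,[0,1,0],[0,0,0]]
    - [100,[0.05,1,0.03],[0,0,0]]
    - [100,[0,0.5,0],[0,0,0]]
    - [200,[0,0,0],[0,0,0]]

```text
time: 4.75
ee_pos: [0.4595, -0.3973, 0.0452]
tcp_rot: [-1.569, -0.021, 0.024]
wrist_force: [-1.0, 0.2, -0.8]
finger_gap: 0.48
```

>>> apply_moves:
  rows:
    - [200,[0,0,0],[0,0,0]]
    - [200,[0,0,0],[0,0,0]]
    - [200,[0,-0.5,0],[0,0,0]]
    - [200,[0,-1,0],[0,0,0]]
    - [200,[0,-1,0],[0,0,0]]

```text
time: 5.25
ee_pos: [0.4603, -0.3978, 0.098]
tcp_rot: [-1.571, -0.023, 0.022]
wrist_force: [0.3, 0.2, -0.6]
finger_gap: 0.476
```

```bash
python3 - <<'E'
from h import *
c,s=np.cos(.267),np.sin(.267)
for nm,(a,b) in dict(A=(-.05,-.027),B=(-.05,.027),C=(.05,0)).items():
    print(nm,.501+c*a-s*b,.042+s*a+c*b)
p=(.501+c*.05,.042+s*.05)
rows([p[0],p[1],.2],.267)
snap('wrist','b_w3')
E
```

```text
A 0.4598953134317514 0.002764751279926321
B 0.44564801131726006 0.054851355915460115
C 0.5492283376254943 0.05519194640230679
t 5.25 tcp [ 0.4603 -0.3978  0.098 ] x [0.9996 0.029  0.0004] y [ 0.0004 -0.0003 -1.    ] z [-0.029   0.9996 -0.0003] gap 0.476 F [ 0.3345  0.1638 -0.6096] q [-0.7127  0.3192 -0.1281  1.123   0.      0.8291]
turn units [ 0.0045 -2.9752  0.004 ] | shift units in current axes [ 5.105  -5.1061 22.5072] | in final axes [10.2663 -5.1008 20.6711]
```

View pics/b_w3.png

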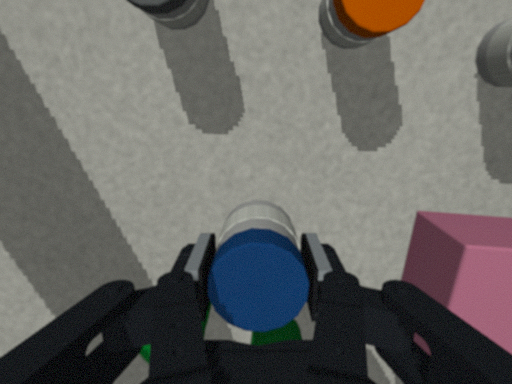

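>>> apply_moves:
  rows:
    - [200,[0,-1,0],[0,-1,0]]
    - [200,[0,-1,0],[0,-1,0]]
    - [200,[0,-1,0],[0,-1,0]]
    - [200,[0.5,-1,1],[0,0,0]]
    - [200,[0.5,-1,1],[0,0,0]]

```text
time: 5.8
ee_pos: [0.4689, -0.3538, 0.1977]
tcp_rot: [-1.561, -0.211, 0.21]
wrist_force: [0.0, 0.3, -1.5]
finger_gap: 0.482
```

>>> apply_moves:
  rows:
    - [200,[0.5,0,1],[0,0,0]]
    - [200,[0.5,0,1],[0,0,0]]
    - [200,[0.5,0,1],[0,0,0]]
    - [200,[0.5,0,1],[0,0,0]]
    - [200,[0.5,0,1],[0,0,0]]

```text
time: 6.3
ee_pos: [0.4907, -0.2433, 0.1971]
tcp_rot: [-1.561, -0.212, 0.21]
wrist_force: [0.4, -0.7, -0.9]
finger_gap: 0.478
```

>>> apply_moves:
  rows:
    - [200,[0.5,0,1],[0,0,0]]
    - [200,[0.5,0,1],[0,0,0]]
    - [200,[0.5,0,1],[0,0,0]]
    - [200,[0.5,0,1],[0,0,0]]
    - [200,[0.5,0,1],[0,0,0]]

```text
time: 6.8
ee_pos: [0.5124, -0.1336, 0.1971]
tcp_rot: [-1.561, -0.212, 0.21]
wrist_force: [-0.6, 0.3, -1.8]
finger_gap: 0.478
```

>>> apply_moves:
  rows:
    - [200,[0.5,0,1],[0,0,0]]
    - [200,[0.5,0,1],[0,0,0]]
    - [200,[0.5,0,1],[0,0,0]]
    - [200,[0.5,0,1],[0,0,0]]
    - [200,[0.5,0,1],[0,0,0]]

```text
time: 7.3
ee_pos: [0.534, -0.0238, 0.1971]
tcp_rot: [-1.561, -0.212, 0.21]
wrist_force: [-0.3, 0.2, -0.9]
finger_gap: 0.479
```

>>> apply_moves:
  rows:
    - [200,[0.5,0,1],[0,0,0]]
    - [200,[0.5,0,0.9],[0,0,0]]
    - [200,[0.5,0,0.8],[0,0,0]]
    - [200,[0,0,0],[0,0,0]]

```text
time: 7.7
ee_pos: [0.5489, 0.037, 0.1969]
tcp_rot: [-1.56, -0.214, 0.212]
wrist_force: [-0.5, 0.4, -0.9]
finger_gap: 0.476
```

```bash
python3 - <<'E'
from h import *
rows([.5492,.0552,.2],.267)
snap('wrist','b_w4')
x,y,a=.501,.042,.267
for z in (.085,.092,.097):
  for o in OFF:
    print(z,proj('wrist',[x+np.cos(a)*o[0]-np.sin(a)*o[1],y+np.sin(a)*o[0]+np.cos(a)*o[1],z+o[2]]),end=' ')
E
```

```text
t 7.7 tcp [0.5489 0.037  0.1969] x [0.9634 0.2682 0.0014] y [ 0.0013  0.0006 -1.    ] z [-0.2682  0.9634  0.0002] gap 0.476 F [-0.5078  0.3954 -0.9155] q [ 0.0671  0.1765 -0.0925  1.3005  0.0005  1.3664]
turn units [-0.0026  0.0567  0.0178] | shift units in current axes [ 0.258  -0.1569  0.8704] | in final axes [ 0.2538 -0.1575  0.8715]
0.085 [327.8798  96.2254] 0.085 [317.9559 249.0784] 0.085 [ 76.2455 247.832 ] 0.085 [50.1088 94.5929] 0.092 [330.259   96.1975] 0.092 [319.7256 253.5486] 0.092 [ 70.902  252.2708] 0.092 [43.0526 94.5095] 0.097 [332.0598  96.1764] 0.097 [321.0548 256.906 ] 0.097 [ 66.8884 255.6047] 0.097 [37.7115 94.4464]
```

View pics/b_w4.png

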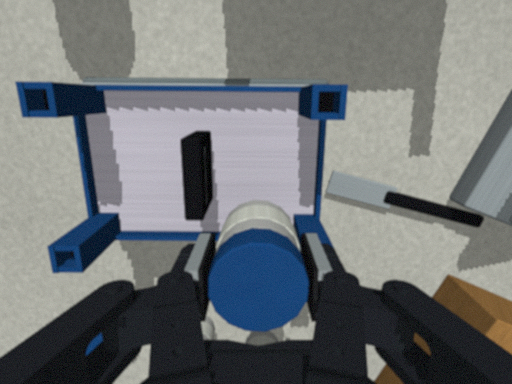

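```bash
python3 - <<'E'
from h import *
save(cv2.imread('pics/b_w4_full.png'),'b_w4c',(10,70,360,280),2)
C=cal('wrist')
P=[(327,101),None,(68,257),(38,98)]
print(fit([(C,P)],[.5,.04,.092,.267]))
CT=cal('top');CS=cal('scene')
bt=px([(63,138),(249,88),(340,390),(152,447)],6,190,155)
bs=px([(620,140),(555,295),(105,223),(197,78)],8,215,140)
print(fit([(C,P),(CT,bt),(CS,bs)],[.5,.04,.092,.267]))
E
```

```text
(array([0.4997, 0.039 , 0.0938, 0.2667]), array([ 0.25, -0.45, -0.92, -0.35,  0.55,  0.75]))
(array([0.5001, 0.0393, 0.0946, 0.2673]), array([ 1.29, -0.92, -0.88, -0.01,  0.36,  0.47,  0.36,  0.66,  0.51,
       -0.11,  0.37,  0.81,  0.25,  0.63, -0.52,  0.75, -0.49,  0.87,
       -0.78,  0.64, -1.07,  0.41]))
```

View pics/b_w4c.png

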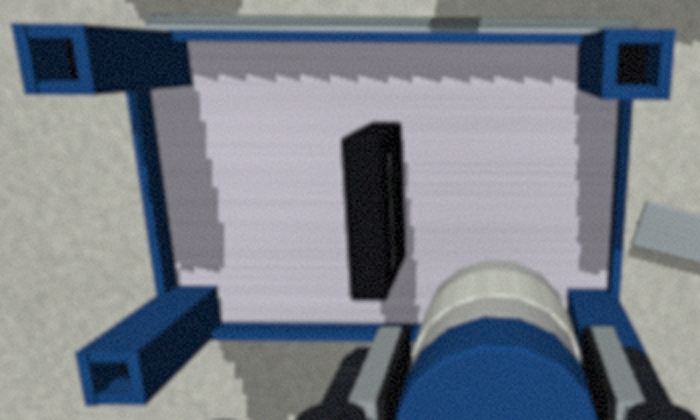

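>>> apply_moves:
  rows:
    - [200,[0.17,0,0.77],[0,0,0]]
    - [200,[0,0.9,0],[0,0,0]]
    - [200,[0,1,0],[0,0,0]]
    - [200,[0,1,0],[0,0,0]]
    - [200,[0,0,0],[0,0,0]]

```text
time: 8.25
ee_pos: [0.5456, 0.0508, 0.1359]
tcp_rot: [-1.56, -0.207, 0.214]
wrist_force: [-0.3, 0.4, -1.4]
finger_gap: 0.482
```

```bash
python3 - <<'E'
from h import *
rows([.548,.0527,.097],.267)
snap('scene','b_s',(215,110,305,215),7)
E
```

```text
t 8.25 tcp [0.5456 0.0508 0.1359] x [ 0.9642  0.2652 -0.0044] y [-0.0045 -0.0004 -1.    ] z [-0.2652  0.9642  0.0008] gap 0.482 F [-0.2952  0.4073 -1.3567] q [ 0.0927  0.1954 -0.2043  1.1757  0.      1.3951]
turn units [-0.0104  0.0172 -0.0555] | shift units in current axes [0.1483 1.9442 0.0611] | in final axes [0.1395 1.9448 0.0629]
```

View pics/b_s.png

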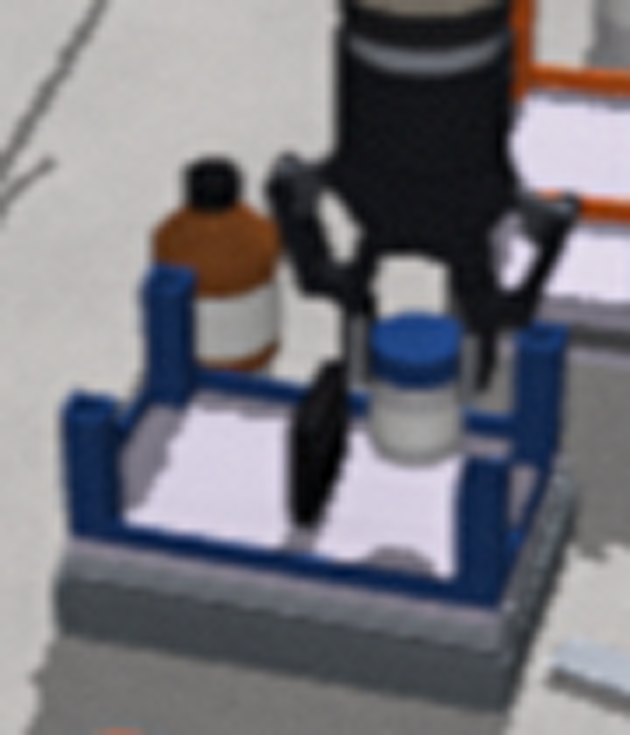

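>>> apply_moves:
  rows:
    - [200,[0.14,0.5,0.06],[0,0,0]]
    - [200,[0,0.6,0],[0,0,0]]
    - [200,[0,0.6,0],[0,0,0]]
    - [200,[0,0,0],[0,0,0]]

```text
time: 8.7
ee_pos: [0.5487, 0.0528, 0.1021]
tcp_rot: [-1.56, -0.208, 0.214]
wrist_force: [-0.3, 0.4, -1.0]
finger_gap: 0.479
```

```bash
python3 - <<'E'
from h import *
rows([.548,.0527,.0955],.267)
E
```

```text
t 8.7 tcp [0.5487 0.0528 0.1021] x [ 0.964   0.2657 -0.0033] y [-0.0033 -0.0003 -1.    ] z [-0.2657  0.964   0.0005] gap 0.479 F [-0.2905  0.3727 -1.0271] q [ 0.0959  0.2166 -0.254   1.1035 -0.      1.3978]
turn units [-0.0068  0.0245 -0.0411] | shift units in current axes [-0.0315  0.3324  0.0042] | in final axes [-0.0326  0.3323  0.0044]
```

>>> apply_moves:
  rows:
    - [200,[0,0.2,0],[0,0,0]]
    - [200,[0,0.1,0],[0,0,0]]
    - [200,[0,0,0],[0,0,0]]

```text
time: 9.0
ee_pos: [0.5499, 0.0529, 0.0983]
tcp_rot: [-1.56, -0.211, 0.211]
wrist_force: [-0.4, 0.2, -1.2]
finger_gap: 0.483
```

>>> apply_moves:
  rows:
    - [200,[0,0.05,0],[0,0,0]]
    - [200,[0,0,0],[0,0,0]]

```text
time: 9.2
ee_pos: [0.5501, 0.0529, 0.0977]
tcp_rot: [-1.561, -0.212, 0.21]
wrist_force: [0.3, -0.1, -0.3]
finger_gap: 0.477
```

>>> apply_moves:
  rows:
    - [200,[0,0.05,0],[0,0,0]]
    - [200,[0,0,0],[0,0,0]]

```text
time: 9.4
ee_pos: [0.5502, 0.0529, 0.0977]
tcp_rot: [-1.561, -0.212, 0.21]
wrist_force: [-2.4, -1.7, 7.8]
finger_gap: 0.481
```

>>> apply_moves:
  rows:
    - [200,[0,0.05,0],[0,0,0]]
    - [200,[0,0,0],[0,0,0]]

```text
time: 9.6
ee_pos: [0.5502, 0.0529, 0.0976]
tcp_rot: [-1.561, -0.213, 0.209]
wrist_force: [-5.7, -1.2, 13.7]
finger_gap: 0.478
```

>>> apply_moves:
  rows:
    - [110,[0,-0.1,0],[0,0,0]]
    - [105,[0,0,0],[0,0,0]]
    - [105,[0,-0.5,0],[0,0,0]]
    - [105,[0,-1,0],[0,0,0]]
    - [105,[0,-1,0],[0,0,0]]

```text
time: 10.1
ee_pos: [0.5496, 0.0529, 0.1479]
tcp_rot: [-1.56, -0.21, 0.212]
wrist_force: [0.0, -0.4, -0.2]
finger_gap: 0.592
```

>>> apply_moves:
  rows:
    - [100,[0,-1,0],[0,0,0]]
    - [100,[0,-1,0],[0,0,0]]
    - [100,[-0.5,0,-1],[0,0,0]]
    - [100,[-0.5,0,-1],[0,0,0]]
    - [100,[0,0,0],[0,0,0]]

```text
time: 10.6
ee_pos: [0.541, 0.0074, 0.188]
tcp_rot: [-1.561, -0.21, 0.209]
wrist_force: [0.6, 0.1, 0.5]
finger_gap: 0.607
```

```bash
python3 - <<'E'
from h import *
rows([.429,-.165,.17],.267)
snap('wrist','c_w')
E
```

```text
t 10.6 tcp [0.541  0.0074 0.188 ] x [0.9646 0.2636 0.0002] y [ 0.0004 -0.0005 -1.    ] z [-0.2636  0.9646 -0.0006] gap 0.607 F [0.5555 0.1012 0.5193] q [ 0.014   0.1619 -0.1293  1.2792 -0.0005  1.318 ]
turn units [ 0.0075 -0.0029  0.0027] | shift units in current axes [-7.6739  0.9021 -6.8396] | in final axes [-7.6753  0.8996 -6.8383]
```

View pics/c_w.png

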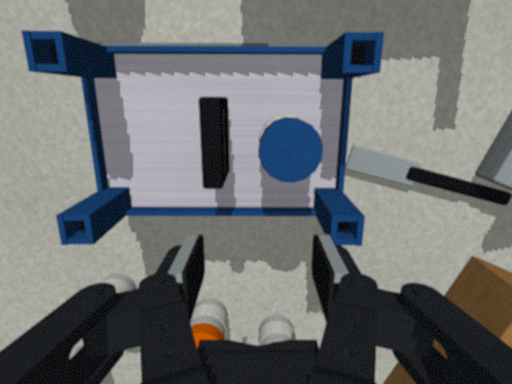

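```bash
python3 - <<'E'
from h import *
C=cal('wrist')
im=cv2.imread('pics/c_w_full.png'); save(im,'c_wc',(20,20,400,255),2)
P=[(362,53),(345,229),(76,229),(45,49)]
for z in(None,.0965): print(fit([(C,P)],[.5,.04,.092,.267],z))
print(at(None,291,150,.0525+.058,C))
E
```

```text
(array([0.5004, 0.041 , 0.0951, 0.262 ]), array([-0.21, -0.65,  0.57,  0.71, -0.88, -1.08,  0.48,  0.97]))
(array([0.5006, 0.0411, 0.0965, 0.2621]), array([ 0.94, -1.03,  1.47,  1.52, -1.7 , -0.24, -0.74,  0.62, -0.43]))
[0.5514 0.0517 0.1105]
```

View pics/c_wc.png

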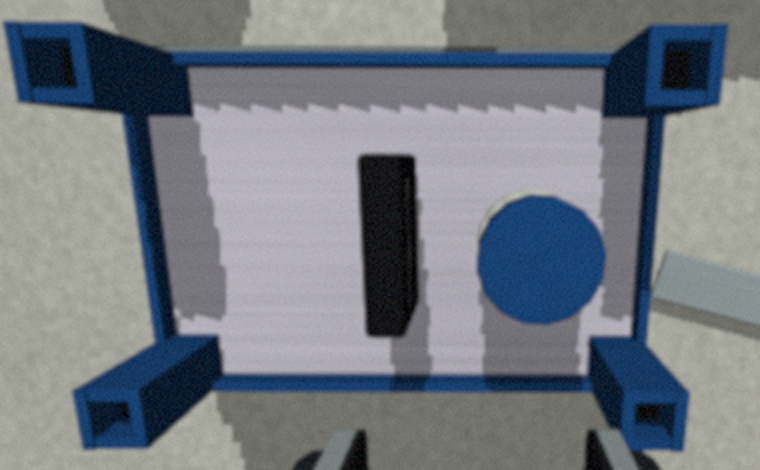

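>>> apply_moves:
  rows:
    - [100,[-1,0,-0.9],[0,0,0]]
    - [100,[-1,0,-0.9],[0,0,0]]
    - [100,[-1,0,-0.9],[0,0,0]]
    - [100,[-1,0,-0.9],[0,0,0]]
    - [100,[-1,0,-0.9],[0,0,0]]

```text
time: 11.15
ee_pos: [0.4685, -0.1044, 0.1874]
tcp_rot: [-1.56, -0.212, 0.212]
wrist_force: [-0.3, -0.9, -0.6]
finger_gap: 0.607
```

>>> apply_moves:
  rows:
    - [100,[-1,0.3,-0.9],[0,0,0]]
    - [100,[-1,0.3,-0.9],[0,0,0]]
    - [100,[-0.6,0.3,-0.5],[0,0,0]]
    - [100,[0,0,0],[0,0,0]]

```text
time: 11.55
ee_pos: [0.4299, -0.1629, 0.1688]
tcp_rot: [-1.56, -0.209, 0.21]
wrist_force: [-0.5, 0.4, -0.5]
finger_gap: 0.608
```

```bash
cat >> h.py <<'E'
def jars(name,z=.058):
    C=cal('wrist'); im=snap('wrist',name); h=cv2.cvtColor(im,cv2.COLOR_BGR2HSV)
    for t,lo,hi in(('blue',(105,120,60),(125,255,255)),('orange',(3,170,120),(15,255,255))):
        m=cv2.inRange(h,lo,hi); k,l,s,c=cv2.connectedComponentsWithStats(m)
        for i in range(1,k):
            if s[i,4]>300: print(t,c[i],s[i,:4],at(None,*c[i],z,C)[:2])
E
python3 - <<'E'
from h import *
rows([.429,-.165,.045],.267)
jars('c_w2')
E
```

```text
t 11.55 tcp [ 0.4299 -0.1629  0.1688] x [ 0.9646  0.2639 -0.001 ] y [-0.0012  0.0005 -1.    ] z [-0.2639  0.9646  0.0008] gap 0.608 F [-0.5063  0.3615 -0.4754] q [-0.3623  0.0166 -0.3321  1.2233  0.0001  0.9415]
turn units [-0.0105  0.0004 -0.0127] | shift units in current axes [-0.0645  6.1884 -0.0939] | in final axes [-0.0708  6.1884 -0.0887]
blue [324.2128   4.3538] [303   0  43  11] [ 0.4375 -0.0257]
blue [415.9199  30.3163] [325  27 187   7] [ 0.502  -0.0241]
blue [253.3354 191.2504] [228 165  51  53] [ 0.4261 -0.1621]
blue [466.7348 252.5763] [441 228  53  50] [ 0.6081 -0.1661]
orange [377.5089 228.3875] [353 202  51  53] [ 0.5299 -0.1655]
orange [314.3389 320.8588] [299 305  27  41] [ 0.5087 -0.2622]
```

View pics/c_w2.png

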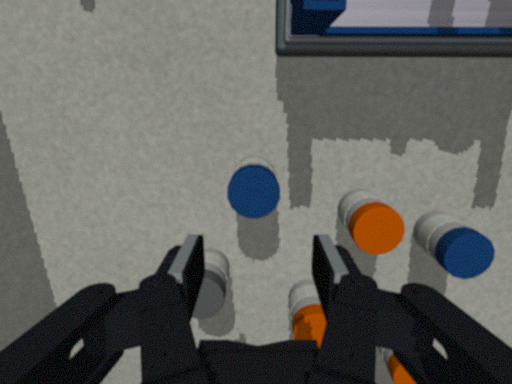

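>>> apply_moves:
  rows:
    - [100,[-0.15,1,0.09],[0,0,0]]
    - [100,[0,1,0],[0,0,0]]
    - [100,[0,1,0],[0,0,0]]
    - [100,[0,1,0],[0,0,0]]
    - [100,[0,1,0],[0,0,0]]

```text
time: 12.1
ee_pos: [0.4286, -0.1605, 0.069]
tcp_rot: [-1.56, -0.213, 0.212]
wrist_force: [0.2, -0.3, 0.4]
finger_gap: 0.61
```

>>> apply_moves:
  rows:
    - [100,[0,0.8,0],[0,0,0]]
    - [100,[0,0.4,0],[0,0,0]]
    - [200,[0,0,0],[0,0,0]]
    - [200,[0,0,0],[0,0,0]]
    - [200,[0,0,0],[0,0,0]]

```text
time: 12.6
ee_pos: [0.4282, -0.1616, 0.0461]
tcp_rot: [-1.561, -0.212, 0.21]
wrist_force: [-1.1, 0.7, -0.5]
finger_gap: 0.479
```

```bash
cat >> h.py <<'E'
def T2W(a,b,B=(.5003,.0405,.265)):
    c,s=np.cos(B[2]),np.sin(B[2]); return B[0]+c*a-s*b,B[1]+s*a+c*b
E
python3 - <<'E'
from h import *
p=T2W(-.05,.027); print(p)
rows([p[0],p[1],.2],.265)
E
```

```text
(np.float64(0.4449738247158963), np.float64(0.053462034116319695))
t 12.6 tcp [ 0.4282 -0.1616  0.0461] x [0.964  0.2661 0.0012] y [ 0.0013 -0.0004 -1.    ] z [-0.2661  0.964  -0.0007] gap 0.479 F [-1.0609  0.7237 -0.4942] q [-0.3608  0.0843 -0.5423  0.9428  0.0001  0.9406]
turn units [0.0087 0.054  0.0148] | shift units in current axes [ 3.677  -7.6953 10.135 ] | in final axes [ 3.6241 -7.6926 10.1561]
```

>>> apply_moves:
  rows:
    - [200,[0,-0.7,0],[0,0,0]]
    - [200,[0,-1,0],[0,0,0]]
    - [200,[0,-1,0],[0,0,0]]
    - [200,[0,-1,0],[0,0,0]]
    - [200,[0,-1,0.5],[0,0,0]]

```text
time: 13.1
ee_pos: [0.4254, -0.1525, 0.141]
tcp_rot: [-1.562, -0.211, 0.209]
wrist_force: [-0.2, 0.5, -1.0]
finger_gap: 0.479
```

>>> apply_moves:
  rows:
    - [200,[0.4,-1,1],[0,0,0]]
    - [200,[0.4,-1,1],[0,0,0]]
    - [200,[0.4,-1,1],[0,0,0]]
    - [200,[0.4,0,1],[0,0,0]]
    - [200,[0.4,0,1],[0,0,0]]

```text
time: 13.6
ee_pos: [0.4375, -0.0441, 0.2011]
tcp_rot: [-1.561, -0.213, 0.208]
wrist_force: [0.9, -0.2, -1.1]
finger_gap: 0.478
```

>>> apply_moves:
  rows:
    - [200,[0.4,0,1],[0,0,0]]
    - [200,[0.4,0,1],[0,0,0]]
    - [200,[0.4,0,1],[0,0,0]]
    - [200,[0.4,0,1],[0,0,0]]
    - [200,[0,0,0.6],[0,0,0]]

```text
time: 14.1
ee_pos: [0.4437, 0.0536, 0.1999]
tcp_rot: [-1.56, -0.213, 0.211]
wrist_force: [0.5, 0.1, -0.8]
finger_gap: 0.477
```

>>> apply_moves:
  rows:
    - [200,[0,0,0],[0,0,0]]
    - [200,[0,0,0],[0,0,0]]

```text
time: 14.3
ee_pos: [0.443, 0.0521, 0.1996]
tcp_rot: [-1.561, -0.212, 0.211]
wrist_force: [0.7, -0.1, -1.3]
finger_gap: 0.477
```

```bash
python3 - <<'E'
from h import *
p=T2W(-.05,.027)
rows([p[0],p[1],.1],.265)
snap('wrist','c_w3')
E
```

```text
t 14.3 tcp [0.443  0.0521 0.1996] x [0.9639 0.2662 0.0003] y [ 0.0005 -0.0003 -1.    ] z [-0.2662  0.9639 -0.0005] gap 0.477 F [ 0.7243 -0.0622 -1.2604] q [ 0.1172 -0.0186 -0.2994  1.2896 -0.0004  1.4186]
turn units [0.0057 0.055  0.0043] | shift units in current axes [0.1096 4.9797 0.0437] | in final axes [0.1112 4.9797 0.042 ]
```

View pics/c_w3.png

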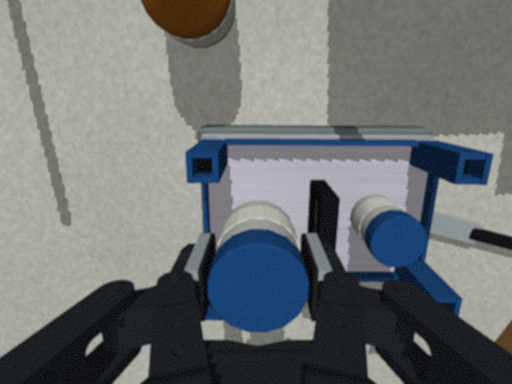

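>>> apply_moves:
  rows:
    - [200,[0.11,1,0.04],[0,0,0]]
    - [200,[0,1,0],[0,0,0]]
    - [200,[0,1,0],[0,0,0]]
    - [200,[0,1,0],[0,0,0]]
    - [200,[0,0.6,0],[0,0,0]]

```text
time: 14.85
ee_pos: [0.4444, 0.0527, 0.1059]
tcp_rot: [-1.561, -0.209, 0.211]
wrist_force: [-0.5, 0.2, -0.0]
finger_gap: 0.48
```

>>> apply_moves:
  rows:
    - [200,[0,0.2,0],[0,0,0]]
    - [200,[0,0.1,0],[0,0,0]]
    - [200,[0,0.05,0],[0,0,0]]
    - [200,[0,0,0],[0,0,0]]
    - [200,[0,0,0],[0,0,0]]

```text
time: 15.35
ee_pos: [0.4455, 0.0538, 0.1009]
tcp_rot: [-1.561, -0.212, 0.21]
wrist_force: [0.4, 0.1, -1.4]
finger_gap: 0.477
```

>>> apply_moves:
  rows:
    - [200,[0,0.1,0],[0,0,0]]
    - [200,[0,0.05,0],[0,0,0]]
    - [200,[0,0,0],[0,0,0]]

```text
time: 15.65
ee_pos: [0.4452, 0.0537, 0.0974]
tcp_rot: [-1.56, -0.211, 0.211]
wrist_force: [0.4, 1.0, -0.8]
finger_gap: 0.481
```

>>> apply_moves:
  rows:
    - [200,[0,0.05,0],[0,0,0]]
    - [200,[0,0,0],[0,0,0]]

```text
time: 15.85
ee_pos: [0.4452, 0.0537, 0.0973]
tcp_rot: [-1.561, -0.212, 0.211]
wrist_force: [-3.2, -0.9, 7.8]
finger_gap: 0.484
```

>>> apply_moves:
  rows:
    - [110,[0,-0.1,0],[0,0,0]]
    - [105,[0,0,0],[0,0,0]]
    - [105,[0,-0.5,0],[0,0,0]]
    - [105,[0,-1,0],[0,0,0]]
    - [105,[0,-1,0],[0,0,0]]

```text
time: 16.35
ee_pos: [0.4448, 0.0537, 0.1491]
tcp_rot: [-1.56, -0.211, 0.212]
wrist_force: [0.6, -0.3, 0.6]
finger_gap: 0.59
```

>>> apply_moves:
  rows:
    - [100,[0,-1,0],[0,0,0]]
    - [100,[0,-1,-0.5],[0,0,0]]
    - [100,[0.5,0,-1],[0,0,0]]
    - [100,[0.5,0,-1],[0,0,0]]
    - [100,[0.5,0,-1],[0,0,0]]

```text
time: 16.85
ee_pos: [0.4933, -0.0064, 0.1892]
tcp_rot: [-1.561, -0.212, 0.211]
wrist_force: [-0.2, -0.3, -0.8]
finger_gap: 0.609
```

```bash
python3 - <<'E'
from h import *
rows([.610,-.167,.17],.265)
jars('d_w',.1105)
E
```

```text
t 16.85 tcp [ 0.4933 -0.0064  0.1892] x [0.964  0.2661 0.0011] y [ 0.0011  0.     -1.    ] z [-0.2661  0.964  -0.0003] gap 0.609 F [-0.1772 -0.2966 -0.8346] q [-0.0129  0.0719 -0.2288  1.269   0.      1.2885]
turn units [0.0032 0.054  0.0132] | shift units in current axes [ 3.486   0.9683 -9.2939] | in final axes [ 3.5272  0.9622 -9.279 ]
blue [137.1716  52.8718] [116  33  41  42] [0.3988 0.0677]
blue [448.7882  53.8192] [428  35  45  41] [0.5769 0.1166]
blue [286.3891  50.1689] [175  47 221   9] [0.4835 0.0928]
blue [209.4315 104.6437] [177  72  66  66] [0.4467 0.0502]
blue [158.2487 193.4251] [136  76  51 167] [ 0.4267 -0.0149]
blue [411.1847 196.2707] [375  78  65 166] [0.5907 0.0286]
blue [366.6135 149.6354] [333 120  69  62] [0.5505 0.0501]
blue [274.9982 211.402 ] [186 207 191   9] [ 0.5056 -0.0062]
orange [254.2061 334.7666] [236 324  36  22] [ 0.5187 -0.1074]
```

View pics/d_w.png

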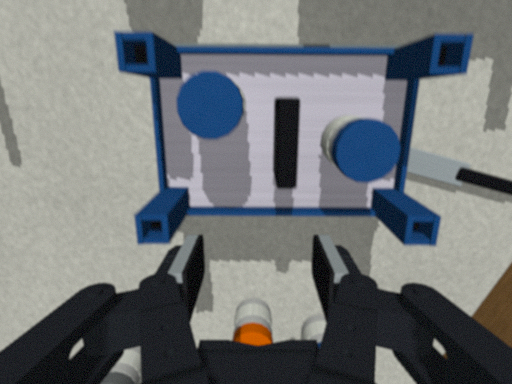

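>>> apply_moves:
  rows:
    - [100,[0.4,0,-1],[0,0,0]]
    - [100,[0.4,0,-1],[0,0,0]]
    - [100,[0.4,0,-1],[0,0,0]]
    - [100,[0.4,0,-1],[0,0,0]]
    - [100,[0.4,0,-1],[0,0,0]]

```text
time: 17.4
ee_pos: [0.5582, -0.0921, 0.1888]
tcp_rot: [-1.56, -0.211, 0.211]
wrist_force: [0.1, -0.5, 0.8]
finger_gap: 0.61
```

>>> apply_moves:
  rows:
    - [100,[0.4,0.3,-1],[0,0,0]]
    - [100,[0.4,0.3,-1],[0,0,0]]
    - [100,[0.4,0.3,-1],[0,0,0]]
    - [100,[0.3,0,-1],[0,0,0]]
    - [100,[0,0,-0.3],[0,0,0]]

```text
time: 17.9
ee_pos: [0.6102, -0.1677, 0.1699]
tcp_rot: [-1.561, -0.21, 0.211]
wrist_force: [-0.7, 0.5, 0.4]
finger_gap: 0.609
```

>>> apply_moves:
  rows:
    - [100,[0,0,0],[0,0,0]]
    - [100,[0,0,0],[0,0,0]]

```text
time: 18.1
ee_pos: [0.6091, -0.166, 0.1706]
tcp_rot: [-1.56, -0.211, 0.211]
wrist_force: [0.6, 0.5, -0.8]
finger_gap: 0.608
```

```bash
python3 - <<'E'
from h import *
jars('d_w2')
rows([.610,-.167,.045],.265)
E
```

```text
blue [259.3681 195.2494] [235 169  50  53] [ 0.611  -0.1676]
orange [160.195  167.5536] [134 141  53  54] [ 0.5322 -0.1666]
orange [118.028  272.5913] [ 93 254  47  39] [ 0.5146 -0.2651]
orange [228.4005 320.065 ] [207 300  45  43] [ 0.6156 -0.2861]
t 18.15 tcp [ 0.6092 -0.1658  0.1707] x [0.9639 0.2662 0.0002] y [ 0.0001  0.0002 -1.    ] z [-0.2662  0.9639  0.0002] gap 0.612 F [-0.3336  0.2623  0.3111] q [-0.2659  0.3366  0.0577  1.2918  0.0003  1.0354]
turn units [-0.0026  0.056   0.0022] | shift units in current axes [ 0.0238  6.2864 -0.07  ] | in final axes [ 0.0252  6.2865 -0.0686]
```

View pics/d_w2.png

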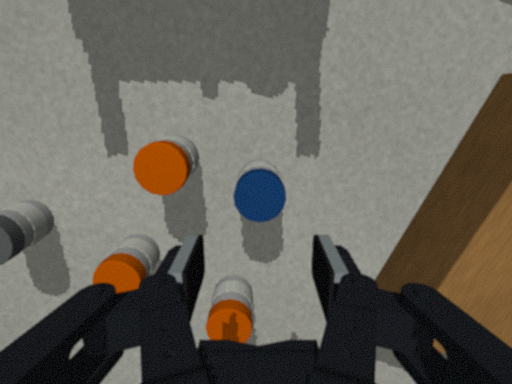

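>>> apply_moves:
  rows:
    - [100,[0.06,1,-0.1],[0,0,0]]
    - [100,[0,1,0],[0,0,0]]
    - [100,[0,1,0],[0,0,0]]
    - [100,[0,1,0],[0,0,0]]
    - [100,[0,1,0],[0,0,0]]

```text
time: 18.65
ee_pos: [0.6109, -0.1672, 0.0702]
tcp_rot: [-1.56, -0.212, 0.211]
wrist_force: [-0.4, 0.0, 0.6]
finger_gap: 0.611
```

>>> apply_moves:
  rows:
    - [100,[0,0.9,0],[0,0,0]]
    - [100,[0,0.4,0],[0,0,0]]
    - [200,[0,0,0],[0,0,0]]
    - [200,[0,0,0],[0,0,0]]
    - [200,[0,0,0],[0,0,0]]

```text
time: 19.15
ee_pos: [0.6118, -0.1681, 0.0455]
tcp_rot: [-1.561, -0.213, 0.21]
wrist_force: [-0.9, 0.3, -0.9]
finger_gap: 0.48
```

>>> apply_moves:
  rows:
    - [200,[0,-0.7,0],[0,0,0]]
    - [200,[0,-1,0],[0,0,0]]
    - [200,[0,-1,0],[0,0,0]]
    - [200,[0,-1,0],[0,0,0]]
    - [200,[0,-1,0.5],[0,0,0]]

```text
time: 19.65
ee_pos: [0.609, -0.1593, 0.1408]
tcp_rot: [-1.562, -0.212, 0.209]
wrist_force: [0.2, 0.6, -1.6]
finger_gap: 0.478
```

```bash
python3 - <<'E'
from h import *
p=T2W(-.05,-.027); print(p)
rows([p[0],p[1],.2],.265)
E
```

```text
(np.float64(0.4591169251959706), np.float64(0.001347039068727865))
t 19.65 tcp [ 0.609  -0.1593  0.1408] x [0.9644 0.2646 0.0016] y [ 0.0019 -0.0008 -1.    ] z [-0.2646  0.9644 -0.0013] gap 0.478 F [ 0.2269  0.5915 -1.5507] q [-0.2557  0.3394 -0.0043  1.225  -0.0003  1.0473]
turn units [0.0162 0.035  0.0203] | shift units in current axes [-5.0976 -2.9794  9.7256] | in final axes [-5.1296 -2.9585  9.7151]
```

>>> apply_moves:
  rows:
    - [200,[-0.5,-1,1],[0,0,0]]
    - [200,[-0.5,-1,1],[0,0,0]]
    - [200,[-0.5,-1,1],[0,0,0]]
    - [200,[-0.5,0,1],[0,0,0]]
    - [200,[-0.5,0,1],[0,0,0]]

```text
time: 20.15
ee_pos: [0.5338, -0.0749, 0.2011]
tcp_rot: [-1.561, -0.214, 0.208]
wrist_force: [-0.4, 0.2, -0.2]
finger_gap: 0.476
```

>>> apply_moves:
  rows:
    - [200,[-0.5,0,1],[0,0,0]]
    - [200,[-0.5,0,1],[0,0,0]]
    - [200,[-0.5,0,1],[0,0,0]]
    - [200,[-0.5,0,1],[0,0,0]]
    - [200,[-0.5,0,0.6],[0,0,0]]

```text
time: 20.65
ee_pos: [0.4605, 0.0009, 0.1999]
tcp_rot: [-1.56, -0.213, 0.21]
wrist_force: [-0.7, 0.4, -0.5]
finger_gap: 0.477
```

>>> apply_moves:
  rows:
    - [200,[0,0,0],[0,0,0]]
    - [200,[0,0,0],[0,0,0]]

```text
time: 20.85
ee_pos: [0.4615, -0.0001, 0.1992]
tcp_rot: [-1.561, -0.213, 0.21]
wrist_force: [-0.2, -0.9, -1.3]
finger_gap: 0.481
```

```bash
python3 - <<'E'
from h import *
p=T2W(-.05,-.027); print(p)
rows([p[0],p[1],.1],.265)
snap('wrist','d_w3')
E
```

```text
(np.float64(0.4591169251959706), np.float64(0.001347039068727865))
t 20.85 tcp [ 0.4615 -0.0001  0.1992] x [0.9639 0.2661 0.0017] y [ 0.0019 -0.0003 -1.    ] z [-0.2661  0.9639 -0.0008] gap 0.481 F [-0.1916 -0.9019 -1.3031] q [-0.      0.0093 -0.2725  1.2872 -0.0003  1.3014]
turn units [0.01   0.0543 0.0213] | shift units in current axes [-0.1029  4.9603  0.1052] | in final axes [-0.0949  4.9606  0.1008]
```

View pics/d_w3.png

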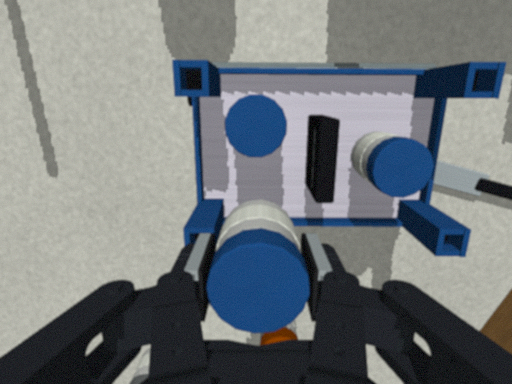

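>>> apply_moves:
  rows:
    - [200,[-0.1,1,0.1],[0,0,0]]
    - [200,[0,1,0],[0,0,0]]
    - [200,[0,1,0],[0,0,0]]
    - [200,[0,1,0],[0,0,0]]
    - [200,[0,0.6,0],[0,0,0]]

```text
time: 21.4
ee_pos: [0.4586, 0.0008, 0.1047]
tcp_rot: [-1.56, -0.209, 0.212]
wrist_force: [0.1, 0.5, -0.4]
finger_gap: 0.478
```

>>> apply_moves:
  rows:
    - [200,[0,0.2,0],[0,0,0]]
    - [200,[0,0.15,0],[0,0,0]]
    - [200,[0,0.1,0],[0,0,0]]
    - [200,[0,0,0],[0,0,0]]
    - [200,[0,0,0],[0,0,0]]

```text
time: 21.9
ee_pos: [0.4591, 0.0014, 0.0979]
tcp_rot: [-1.561, -0.212, 0.21]
wrist_force: [-0.2, 1.7, -1.7]
finger_gap: 0.48
```

>>> apply_moves:
  rows:
    - [200,[0,0.05,0],[0,0,0]]
    - [200,[0,0,0],[0,0,0]]

```text
time: 22.1
ee_pos: [0.4588, 0.0014, 0.0965]
tcp_rot: [-1.561, -0.212, 0.211]
wrist_force: [0.3, -0.4, -1.9]
finger_gap: 0.481
```

>>> apply_moves:
  rows:
    - [200,[0,0.05,0],[0,0,0]]
    - [200,[0,0,0],[0,0,0]]

```text
time: 22.3
ee_pos: [0.4589, 0.0014, 0.0962]
tcp_rot: [-1.561, -0.212, 0.21]
wrist_force: [-1.1, -0.6, 5.8]
finger_gap: 0.483
```

>>> apply_moves:
  rows:
    - [200,[0,0.05,0],[0,0,0]]
    - [200,[0,0,0],[0,0,0]]

```text
time: 22.5
ee_pos: [0.4589, 0.0014, 0.0961]
tcp_rot: [-1.561, -0.212, 0.21]
wrist_force: [-4.6, 0.2, 13.6]
finger_gap: 0.478
```

Contact. Release, lift, and head to the orange tray, looking at the blue tray on the way.

>>> apply_moves:
  rows:
    - [110,[0,-0.1,0],[0,0,0]]
    - [105,[0,0,0],[0,0,0]]
    - [105,[0,-0.5,0],[0,0,0]]
    - [105,[0,-1,0],[0,0,0]]
    - [105,[0,-1,0],[0,0,0]]

```text
time: 23.0
ee_pos: [0.4584, 0.0015, 0.147]
tcp_rot: [-1.56, -0.211, 0.212]
wrist_force: [-0.1, 0.1, 0.2]
finger_gap: 0.589
```

>>> apply_moves:
  rows:
    - [105,[0,-1,0],[0,0,0]]
    - [105,[0.6,-1,-0.5],[0,0,0]]
    - [105,[1,-1,-0.5],[0,0,0]]
    - [105,[0.4,-0.8,0],[0,0,0]]
    - [105,[0,0,0],[0,0,0]]

```text
time: 23.5
ee_pos: [0.5045, -0.0073, 0.2246]
tcp_rot: [-1.561, -0.214, 0.208]
wrist_force: [-0.3, 0.3, -0.3]
finger_gap: 0.589
```

>>> apply_moves:
  rows:
    - [105,[0,0,0],[0,0,0]]
    - [105,[0,0,0],[0,0,0]]

```text
time: 23.7
ee_pos: [0.5016, -0.0072, 0.2213]
tcp_rot: [-1.56, -0.21, 0.213]
wrist_force: [-0.1, 0.2, -0.5]
finger_gap: 0.587
```

```bash
python3 - <<'E'
from h import *
st()
im=snap('wrist','e_w',(90,20,490,250),2)
snap('top','e_t',(90,130,410,260),2.5)
E
```

```text
t 23.7 tcp [ 0.5016 -0.0072  0.2213] x [ 0.964   0.2659 -0.0017] y [-0.0018  0.     -1.    ] z [-0.2659  0.964   0.0005] gap 0.587 F [-0.0917  0.193  -0.5121] q [-0.0143  0.0843 -0.145   1.3433 -0.      1.2873]
```

View pics/e_w.png

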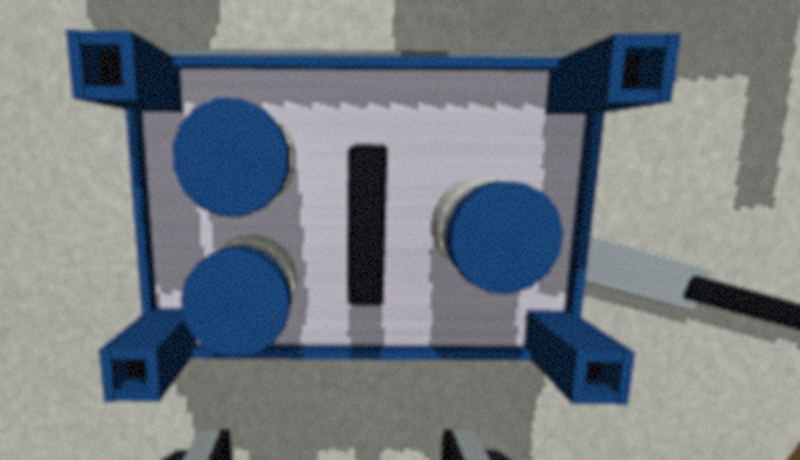

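View pics/e_t.png

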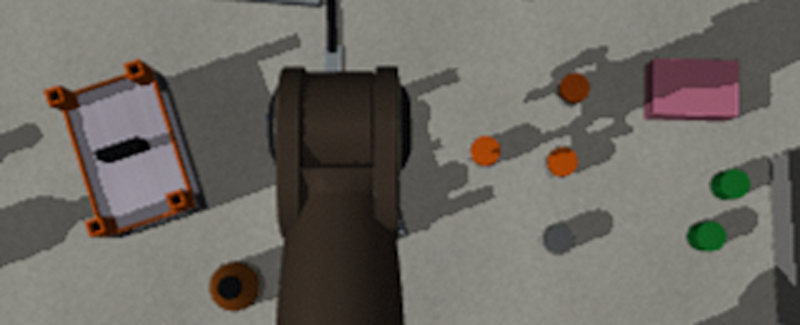

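```bash
python3 - <<'E'
from h import *
C=cal('wrist')
P=px([(645,69),(601.5,375),(130,372.5),(101.5,66.5)],2,90,20)
for z in(None,.0962): print(fit([(C,P)],[.5,.04,.092,.267],z))
rows([.5367,.3168,.25],.307)
E
```

```text
(array([0.5007, 0.0399, 0.0956, 0.265 ]), array([-1.2 , -0.61,  0.33,  1.04,  0.29,  0.79,  0.66, -0.99]))
(array([0.5006, 0.0399, 0.0962, 0.265 ]), array([-0.84, -0.73,  0.6 ,  1.29,  0.01,  1.03,  0.31, -1.12, -0.1 ]))
t 23.8 tcp [ 0.5016 -0.0072  0.2214] x [ 0.964   0.2659 -0.0016] y [-0.0016  0.     -1.    ] z [-0.2659  0.964   0.0004] gap 0.587 F [ 0.0923 -0.2215  0.0394] q [-0.0143  0.0842 -0.1449  1.3433 -0.      1.2874]
turn units [-0.0058 -0.4739 -0.0194] | shift units in current axes [ 5.9958 -1.4309 15.1507] | in final axes [ 6.5679 -1.4281 14.9119]
```

>>> apply_moves:
  rows:
    - [105,[0.5,-0.5,1],[0,-0.5,0]]
    - [105,[0.5,-0.5,1],[0,0,0]]
    - [105,[0.5,-0.5,1],[0,0,0]]
    - [105,[0.5,-0.5,1],[0,0,0]]
    - [105,[0.5,-0.4,1],[0,0,0]]

```text
time: 24.3
ee_pos: [0.5202, 0.1039, 0.2704]
tcp_rot: [-1.557, -0.242, 0.243]
wrist_force: [1.0, -0.6, -0.9]
finger_gap: 0.592
```

>>> apply_moves:
  rows:
    - [105,[0.5,0,1],[0,0,0]]
    - [105,[0.5,0,1],[0,0,0]]
    - [105,[0.5,0,1],[0,0,0]]
    - [105,[0.5,0,1],[0,0,0]]
    - [105,[0.5,0,1],[0,0,0]]

```text
time: 24.8
ee_pos: [0.5374, 0.2143, 0.2697]
tcp_rot: [-1.557, -0.242, 0.243]
wrist_force: [-0.5, -1.0, 0.3]
finger_gap: 0.587
```

>>> apply_moves:
  rows:
    - [105,[0.5,0,1],[0,0,0]]
    - [105,[0.5,0,1],[0,0,0]]
    - [105,[0.5,0,0.6],[0,0,0]]
    - [105,[0,0,0],[0,0,0]]
    - [105,[0,0,0],[0,0,0]]

```text
time: 25.3
ee_pos: [0.5502, 0.272, 0.2696]
tcp_rot: [-1.558, -0.242, 0.244]
wrist_force: [-0.1, 0.0, 0.5]
finger_gap: 0.59
```

```bash
python3 - <<'E'
from h import *
st()
im=snap('wrist','f_w',(90,20,490,250),2)
E
```

```text
t 25.3 tcp [0.5502 0.272  0.2696] x [ 0.9525  0.3046 -0.0014] y [-0.0012 -0.0009 -1.    ] z [-0.3046  0.9525 -0.0005] gap 0.59 F [-0.0615  0.008   0.469 ] q [ 0.4592  0.3026  0.2274  1.4971 -0.0003  1.7205]
```

View pics/f_w.png

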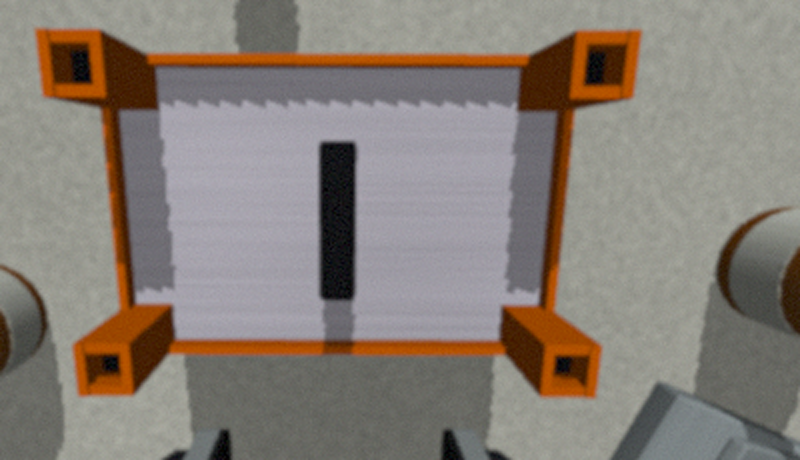

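```bash
python3 - <<'E'
from h import *
C=cal('wrist')
P=px([(605.5,66),(570,368.5),(104.5,367.5),(72,65.5)],2,90,20)
for z in(None,.142): x,r=fit([(C,P)],[.53,.31,.142,.3],z); print(x,r)
rows([x[0],x[1],.142],x[3])
E
```

```text
[0.5366 0.3161 0.1402 0.3087] [-0.77 -0.55 -0.04  0.82  0.36  0.74  0.49 -0.81]
[0.5366 0.3161 0.142  0.3087] [ 0.32 -0.94  0.8   1.58 -0.48  1.5  -0.6  -1.2  -0.29]
t 25.35 tcp [0.5502 0.2716 0.27  ] x [ 0.9527  0.3041 -0.001 ] y [-0.0008 -0.0007 -1.    ] z [-0.3041  0.9527 -0.0004] gap 0.59 F [-0.1126 -0.1773 -1.3076] q [ 0.4587  0.302   0.2273  1.4971 -0.0003  1.7205]
turn units [ 0.0052  0.0027 -0.0119] | shift units in current axes [0.0339 6.3973 2.3301] | in final axes [0.0273 6.3983 2.3274]
```

>>> apply_moves:
  rows:
    - [105,[0,0.5,1],[0,0,0]]
    - [105,[0,1,1],[0,0,0]]
    - [105,[0.03,1,0.33],[0,0,0]]
    - [105,[0,1,0],[0,0,0]]
    - [105,[0,1,0],[0,0,0]]

```text
time: 25.85
ee_pos: [0.5367, 0.316, 0.1798]
tcp_rot: [-1.557, -0.242, 0.242]
wrist_force: [0.8, -0.0, 0.0]
finger_gap: 0.588
```

>>> apply_moves:
  rows:
    - [105,[0,1,0],[0,0,0]]
    - [105,[0,0.5,0],[0,0,0]]
    - [105,[0,0,0],[0,0,0]]
    - [105,[0,0,0],[0,0,0]]

```text
time: 26.25
ee_pos: [0.5373, 0.3164, 0.1512]
tcp_rot: [-1.557, -0.243, 0.242]
wrist_force: [-0.3, 0.5, 0.2]
finger_gap: 0.586
```

```bash
python3 - <<'E'
from h import *
rows([.5366,.3161,.138],.3087)
snap('wrist','f_w2')
E
```

```text
t 26.25 tcp [0.5373 0.3164 0.1512] x [0.9528 0.3036 0.0007] y [ 0.0006  0.0003 -1.    ] z [-0.3036  0.9528  0.0001] gap 0.586 F [-0.3492  0.5051  0.1536] q [ 0.5323  0.326  -0.      1.2441 -0.      1.7946]
turn units [-0.0017 -0.0033  0.0087] | shift units in current axes [-0.0368  0.6576 -0.006 ] | in final axes [-0.0363  0.6576 -0.0059]
```

View pics/f_w2.png

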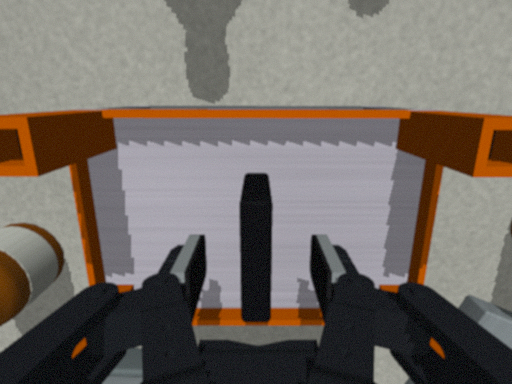

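>>> apply_moves:
  rows:
    - [105,[0,0.4,0],[0,0,0]]
    - [105,[-0.03,0.25,0],[0,0,0]]
    - [105,[0,0,0],[0,0,0]]
    - [180,[0,0,0],[0,0,0]]
    - [180,[0,0,0],[0,0,0]]
  squeeze: 60

```text
time: 26.8
ee_pos: [0.5365, 0.3167, 0.1375]
tcp_rot: [-1.557, -0.243, 0.242]
wrist_force: [0.9, -0.6, -0.1]
finger_gap: 0.296
```

>>> apply_moves:
  rows:
    - [255,[0,0,0],[0,0,0]]
    - [255,[0,0,0],[0,0,0]]
    - [255,[0,0,0],[0,0,0]]
    - [255,[0,0,0],[0,0,0]]

```text
time: 27.2
ee_pos: [0.5366, 0.3167, 0.1376]
tcp_rot: [-1.557, -0.243, 0.242]
wrist_force: [-1.2, -0.1, 2.3]
finger_gap: 0.153
```

```bash
python3 - <<'E'
from h import *
rows([.5366,.3161,.138],.3087)
E
```

```text
t 27.2 tcp [0.5366 0.3167 0.1376] x [0.9526 0.3041 0.0004] y [ 0.0004  0.0003 -1.    ] z [-0.3041  0.9526  0.0002] gap 0.153 F [-1.1609 -0.0684  2.2875] q [ 0.5332  0.3296 -0.025   1.2157  0.0001  1.795 ]
turn units [-0.0021  0.0038  0.0056] | shift units in current axes [-0.0074 -0.019  -0.0297] | in final axes [-0.0074 -0.019  -0.0297]
```

>>> apply_moves:
  rows:
    - [255,[0,-0.3,0],[0,0,0]]
    - [255,[0,-0.4,0],[0,0,0]]
    - [255,[0,-0.5,0],[0,0,0]]
    - [255,[0,-0.8,0],[0,0,0]]
    - [255,[0,-1,0],[0,0,0]]

```text
time: 27.7
ee_pos: [0.5361, 0.3164, 0.1977]
tcp_rot: [-1.558, -0.242, 0.244]
wrist_force: [0.2, 0.5, -3.7]
finger_gap: 0.155
```

>>> apply_moves:
  rows:
    - [255,[0,-1,0],[0,0,0]]
    - [255,[0,-1,0],[0,0,0]]
    - [255,[0,-0.5,0],[0,0,0]]
    - [255,[0,0,0],[0,0,0]]

```text
time: 28.1
ee_pos: [0.5371, 0.3169, 0.2492]
tcp_rot: [-1.556, -0.245, 0.24]
wrist_force: [-0.2, 0.6, -4.7]
finger_gap: 0.153
```

```bash
python3 - <<'E'
from h import *
rows([.5005,.040,.23],.265)
snap('scene','f_s',(150,40,350,215),4)
snap('wrist','f_w3')
E
```

```text
t 28.1 tcp [0.5371 0.3169 0.2492] x [0.9526 0.3041 0.0031] y [ 0.0027  0.0016 -1.    ] z [-0.3041  0.9526  0.0006] gap 0.153 F [-0.1976  0.5911 -4.7425] q [ 0.5331  0.3155  0.2002  1.4524 -0.0001  1.7949]
turn units [-0.0089  0.5501  0.0383] | shift units in current axes [ -5.9592   0.9357 -12.6346] | in final axes [ -5.3946   0.9622 -12.8838]
```

View pics/f_s.png

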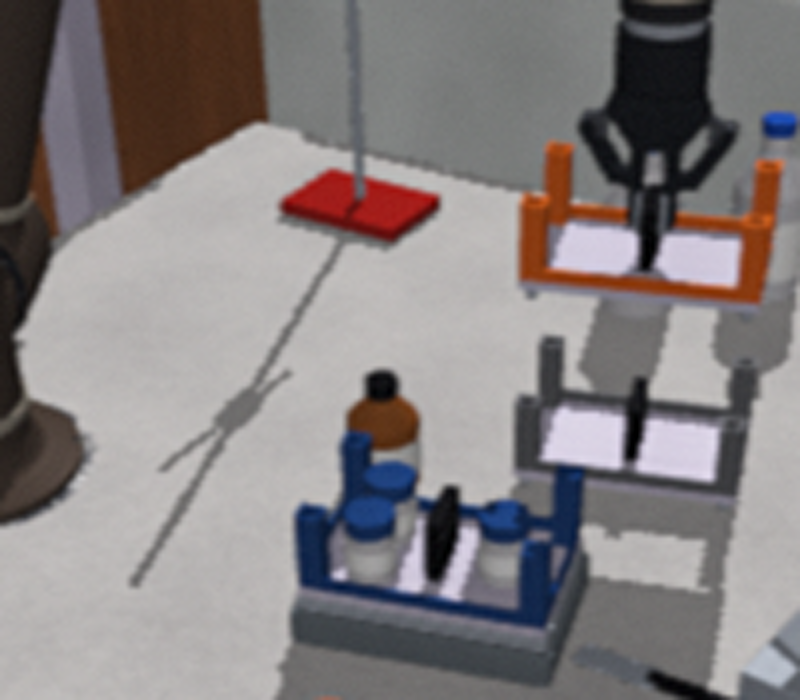

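View pics/f_w3.png

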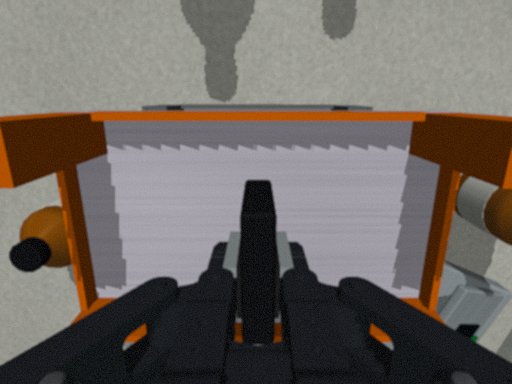

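>>> apply_moves:
  rows:
    - [255,[0,0,0],[0,0.27,0.02]]
    - [255,[0,0.2,-0.3],[0,0.28,0.02]]
    - [255,[-0.3,0.2,-0.7],[0,0,0]]
    - [255,[-0.4,0.2,-1],[0,0,0]]
    - [255,[-0.4,0.2,-1],[0,0,0]]

```text
time: 28.7
ee_pos: [0.5306, 0.2519, 0.2299]
tcp_rot: [-1.562, -0.204, 0.211]
wrist_force: [0.9, 0.0, -3.3]
finger_gap: 0.159
```

>>> apply_moves:
  rows:
    - [255,[-0.4,0.1,-1],[0,0,0]]
    - [255,[-0.4,0,-1],[0,0,0]]
    - [255,[-0.4,0,-1],[0,0,0]]
    - [255,[-0.4,0,-1],[0,0,0]]
    - [255,[-0.4,0,-1],[0,0,0]]

```text
time: 29.2
ee_pos: [0.5181, 0.1446, 0.2286]
tcp_rot: [-1.562, -0.204, 0.211]
wrist_force: [0.4, 0.4, -3.4]
finger_gap: 0.148
```

>>> apply_moves:
  rows:
    - [255,[-0.4,0,-1],[0,0,0]]
    - [255,[-0.4,0,-1],[0,0,0]]
    - [255,[-0.4,0,-1],[0,0,0]]
    - [255,[-0.4,0,-0.6],[0,0,0]]
    - [255,[-0.3,0,-0.3],[0,0,0]]

```text
time: 29.7
ee_pos: [0.5018, 0.0596, 0.2291]
tcp_rot: [-1.561, -0.203, 0.21]
wrist_force: [0.8, -0.1, -3.1]
finger_gap: 0.153
```

>>> apply_moves:
  rows:
    - [255,[0,0,0],[0,0,0]]
    - [255,[0,0,0],[0,0,0]]
    - [255,[0,0,0],[0,0,0]]

```text
time: 30.0
ee_pos: [0.5025, 0.0614, 0.2296]
tcp_rot: [-1.561, -0.206, 0.211]
wrist_force: [0.4, -0.3, -3.9]
finger_gap: 0.153
```

```bash
python3 - <<'E'
from h import *
rows([.5004,.0405,.19],.265)
E
```

```text
t 30.0 tcp [0.5025 0.0614 0.2296] x [ 0.9649  0.2626 -0.003 ] y [-0.0029 -0.0006 -1.    ] z [-0.2626  0.9649  0.0002] gap 0.153 F [ 0.4179 -0.3141 -3.904 ] q [ 0.1217  0.0933 -0.1171  1.3635 -0.0002  1.4268]
turn units [-0.0024  0.0091 -0.0374] | shift units in current axes [-0.3711  1.9807 -0.9806] | in final axes [-0.3763  1.9798 -0.9804]
```

>>> apply_moves:
  rows:
    - [255,[-0.37,0,-0.98],[0,0,-0.03]]
    - [255,[0,0.6,0],[0,0,0]]
    - [255,[0,0.6,0],[0,0,0]]
    - [255,[0,0.3,0],[0,0,0]]
    - [255,[0,0,0],[0,0,0]]

```text
time: 30.5
ee_pos: [0.4996, 0.0404, 0.198]
tcp_rot: [-1.56, -0.206, 0.211]
wrist_force: [-0.2, -0.4, -3.4]
finger_gap: 0.153
```

>>> apply_moves:
  rows:
    - [255,[0,0,0],[0,0,0]]
    - [255,[0,0,0],[0,0,0]]
    - [255,[0,0,0],[0,0,0]]
    - [255,[0,0,0],[0,0,0]]
    - [255,[0,0,0],[0,0,0]]

```text
time: 31.0
ee_pos: [0.5005, 0.0399, 0.1999]
tcp_rot: [-1.561, -0.208, 0.208]
wrist_force: [0.3, 0.0, -3.7]
finger_gap: 0.153
```

```bash
python3 - <<'E'
from h import *
rows([.5004,.0405,.19],.265)
snap('scene','g_s',(210,100,310,220),6)
snap('wrist','g_w')
E
```

```text
t 31.0 tcp [0.5005 0.0399 0.1999] x [ 0.9651  0.2619 -0.0004] y [-0.0003 -0.0003 -1.    ] z [-0.2619  0.9651 -0.0002] gap 0.153 F [ 0.2959  0.0408 -3.691 ] q [ 0.0797  0.087  -0.1889  1.2952 -0.0003  1.3855]
turn units [ 0.0023 -0.0002 -0.0049] | shift units in current axes [0.0057 0.4947 0.0305] | in final axes [0.0056 0.4947 0.0305]
```

View pics/g_s.png

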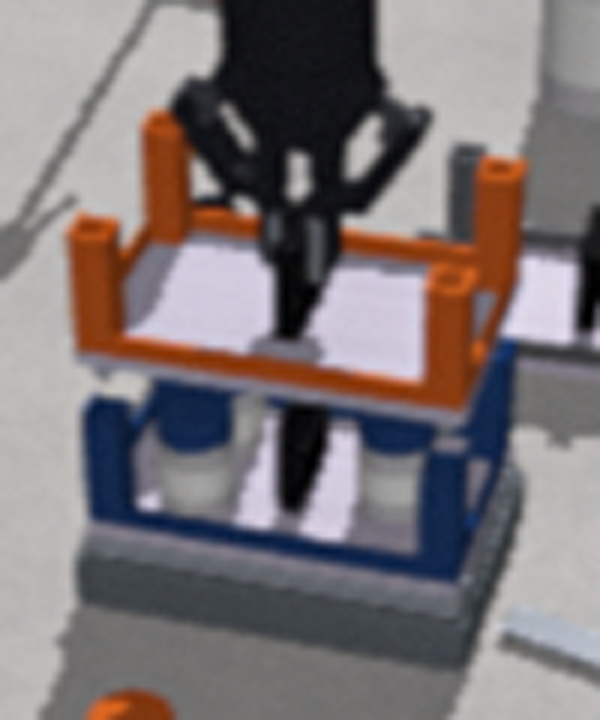

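View pics/g_w.png

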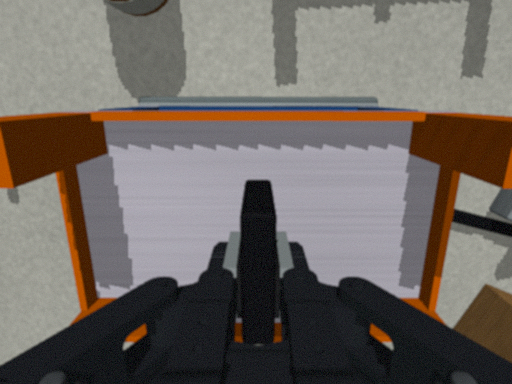

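```bash
python3 - <<'E'
from h import *
CS=cal('scene')
bs=px([(620,140),(555,295),(105,223),(197,78)],8,215,140)
print(fit([(CS,bs)],[.5,.04,.09,.26],.0965))
P=px([(500,167),(452,277),(95,228),(167,120)],6,210,100)
print(fit([(CS,P)],[.5,.04,.2,.26],.2043))
E
```

```text
(array([0.5014, 0.0414, 0.0965, 0.2645]), array([ 0.21,  0.11,  0.19,  0.18, -0.09, -0.11, -0.34, -0.29, -0.  ]))
(array([0.5013, 0.0397, 0.2043, 0.2685]), array([ 0.43, -0.08,  0.05,  0.1 , -0.17, -0.36, -0.32,  0.26, -0.  ]))
```

>>> apply_moves:
  rows:
    - [255,[0,0.3,0.04],[0,0,0]]
    - [255,[0,0.3,0],[0,0,0]]
    - [255,[0,0.2,0],[0,0,0]]
    - [255,[0,0,0],[0,0,0]]
    - [255,[0,0,0],[0,0,0]]

```text
time: 31.6
ee_pos: [0.5, 0.0406, 0.1835]
tcp_rot: [-1.561, -0.207, 0.209]
wrist_force: [-0.2, 0.4, -4.7]
finger_gap: 0.154
```

>>> apply_moves:
  rows:
    - [255,[0,0,0],[0,0,0]]
    - [255,[0,0,0],[0,0,0]]
    - [255,[0,0.1,0],[0,0,0]]
    - [255,[0,0,0],[0,0,0]]

```text
time: 32.0
ee_pos: [0.5, 0.0407, 0.1814]
tcp_rot: [-1.561, -0.207, 0.209]
wrist_force: [-0.0, -0.6, -3.9]
finger_gap: 0.159
```

```bash
python3 - <<'E'
from h import *
rows([.5004,.0408,.168],.265)
E
```

```text
t 32.0 tcp [0.5    0.0407 0.1814] x [ 0.9651  0.2619 -0.001 ] y [-0.001  -0.0003 -1.    ] z [-0.2619  0.9651 -0.    ] gap 0.159 F [-0.0109 -0.5705 -3.9133] q [ 0.0812  0.0911 -0.2249  1.2558 -0.0002  1.387 ]
turn units [ 0.     -0.0003 -0.0129] | shift units in current axes [0.0196 0.6723 0.0024] | in final axes [0.0189 0.6724 0.0024]
```

>>> apply_moves:
  rows:
    - [255,[0.01,0.1,0],[0,0,0]]
    - [255,[0,0.1,0],[0,0,0]]
    - [255,[0,0,0],[0,0,0]]

```text
time: 32.3
ee_pos: [0.5001, 0.0407, 0.1772]
tcp_rot: [-1.561, -0.207, 0.209]
wrist_force: [0.6, 0.6, -4.0]
finger_gap: 0.15
```

>>> apply_moves:
  rows:
    - [255,[0,0.1,0],[0,0,0]]
    - [255,[0,0.1,0],[0,0,0]]
    - [255,[0,0,0],[0,0,0]]

```text
time: 32.6
ee_pos: [0.5001, 0.0407, 0.1733]
tcp_rot: [-1.561, -0.207, 0.209]
wrist_force: [-0.2, 0.7, -4.0]
finger_gap: 0.152
```

>>> apply_moves:
  rows:
    - [255,[0,0.1,0],[0,0,0]]
    - [255,[0,0.1,0],[0,0,0]]
    - [255,[0,0,0],[0,0,0]]

```text
time: 32.9
ee_pos: [0.5001, 0.0407, 0.1693]
tcp_rot: [-1.561, -0.207, 0.209]
wrist_force: [-0.6, -0.3, -4.3]
finger_gap: 0.149
```

>>> apply_moves:
  rows:
    - [255,[0,0.1,0],[0,0,0]]
    - [255,[0,0,0],[0,0,0]]

```text
time: 33.1
ee_pos: [0.5003, 0.0407, 0.1689]
tcp_rot: [-1.561, -0.208, 0.208]
wrist_force: [-2.0, -0.7, 4.2]
finger_gap: 0.156
```

>>> apply_moves:
  rows:
    - [255,[0,0.08,0],[0,0,0]]
    - [255,[0,0,0],[0,0,0]]

```text
time: 33.3
ee_pos: [0.5003, 0.0407, 0.1689]
tcp_rot: [-1.561, -0.209, 0.207]
wrist_force: [-7.1, -0.1, 14.6]
finger_gap: 0.155
```

>>> apply_moves:
  rows:
    - [150,[0,-0.08,0],[0,0,0]]
    - [130,[0,0,0],[0,0,0]]
    - [120,[0,0,0],[0,0,0]]
    - [110,[0,-0.5,0],[0,0,0]]
    - [105,[0,-1,0],[0,0,0]]

```text
time: 33.8
ee_pos: [0.4995, 0.0406, 0.1969]
tcp_rot: [-1.561, -0.205, 0.211]
wrist_force: [0.1, -0.4, -0.9]
finger_gap: 0.587
```

>>> apply_moves:
  rows:
    - [105,[0,-1,0],[0,0,0]]
    - [105,[0,-1,-0.6],[0,0,0]]
    - [105,[0,-1,-1],[0,0,0]]
    - [105,[0,-0.6,-0.7],[0,0,0]]
    - [105,[0,0,0],[0,0,0]]

```text
time: 34.3
ee_pos: [0.5136, -0.0048, 0.2719]
tcp_rot: [-1.562, -0.209, 0.204]
wrist_force: [-0.1, 0.2, -0.8]
finger_gap: 0.588
```

>>> apply_moves:
  rows:
    - [105,[0,0,0],[0,0,0]]
    - [105,[0,0,0],[0,0,0]]

```text
time: 34.5
ee_pos: [0.512, -0.0032, 0.2689]
tcp_rot: [-1.56, -0.207, 0.21]
wrist_force: [-0.4, -0.4, -0.7]
finger_gap: 0.583
```

```bash
python3 - <<'E'
from h import *
st()
snap('scene','h_s',(210,100,310,220),6)
snap('wrist','h_w',(90,20,490,250),2)
E
```

```text
t 34.5 tcp [ 0.512  -0.0032  0.2689] x [ 0.965   0.2623 -0.002 ] y [-0.0021 -0.     -1.    ] z [-0.2623  0.965   0.0005] gap 0.583 F [-0.3543 -0.4412 -0.7352] q [-0.0062  0.104  -0.0193  1.4496 -0.      1.2992]
```

View pics/h_s.png

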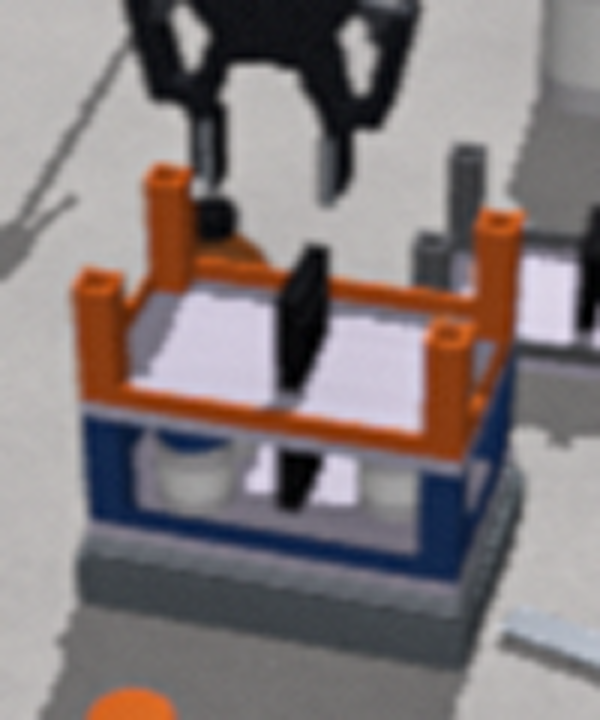

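View pics/h_w.png

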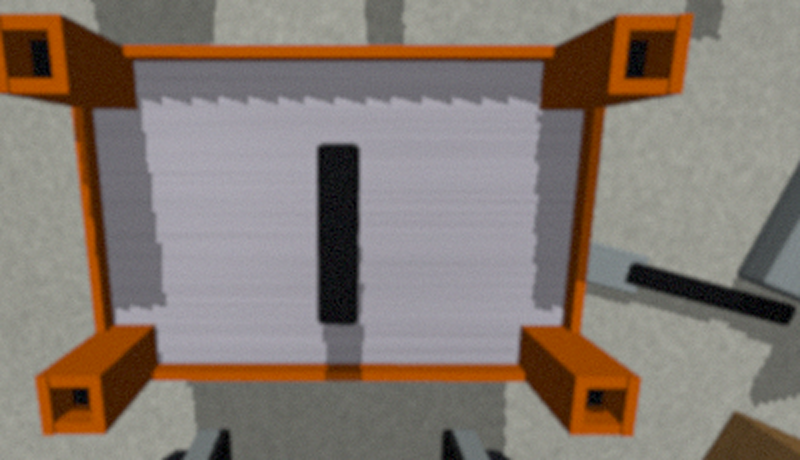

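```bash
python3 - <<'E'
from h import *
C=cal('wrist')
P=px([(651,54.5),(603,403),(75,402),(34,54)],2,90,20)
for z in(None,.1728): x,r=fit([(C,P)],[.5,.04,.172,.26],z); print(x,r)
rows([.532,-.166,.19],.265)
E
```

```text
[0.5012 0.0411 0.1703 0.2648] [-0.66  0.17  0.66  0.35  0.28 -0.13 -0.16 -0.37]
[0.5012 0.0411 0.1727 0.2648] [ 1.34 -0.45  2.12  1.75 -1.19  1.26 -2.15 -1.01 -0.7 ]
t 34.6 tcp [ 0.512  -0.0031  0.2689] x [ 0.9649  0.2627 -0.0022] y [-0.0022 -0.0001 -1.    ] z [-0.2627  0.9649  0.0005] gap 0.588 F [-0.0542  0.3976 -0.2889] q [-0.006   0.104  -0.0193  1.4497 -0.0001  1.299 ]
turn units [-0.0058  0.0099 -0.0269] | shift units in current axes [-1.1641  3.9433 -8.1247] | in final axes [-1.1661  3.9446 -8.1238]
```

>>> apply_moves:
  rows:
    - [100,[-0.1,0,-1],[0,0,0]]
    - [100,[-0.1,0,-1],[0,0,0]]
    - [100,[-0.1,0,-1],[0,0,0]]
    - [100,[-0.1,0.6,-1],[0,0,0]]
    - [100,[-0.2,0.7,-1],[0,0,0]]
  squeeze: 40

```text
time: 35.1
ee_pos: [0.5273, -0.1036, 0.2433]
tcp_rot: [-1.561, -0.209, 0.209]
wrist_force: [1.8, 0.2, -0.1]
finger_gap: 0.603
```

>>> apply_moves:
  rows:
    - [100,[-0.2,0.9,-1],[0,0,0]]
    - [100,[-0.2,0.9,-1],[0,0,0]]
    - [100,[-0.2,0.9,-1],[0,0,0]]
    - [100,[0,0.9,-0.1],[0,0,0]]
    - [100,[0,0,0],[0,0,0]]

```text
time: 35.6
ee_pos: [0.53, -0.166, 0.1686]
tcp_rot: [-1.559, -0.203, 0.212]
wrist_force: [-0.2, 0.1, -0.3]
finger_gap: 0.607
```

```bash
python3 - <<'E'
from h import *
jars('i_w')
rows([.532,-.166,.045],.265)
E
```

```text
orange [260.0227 194.4637] [234 168  53  54] [ 0.5313 -0.1662]
orange [212.2452 302.2701] [192 277  40  49] [ 0.5174 -0.2705]
t 35.65 tcp [ 0.5306 -0.1658  0.1703] x [ 0.9651  0.2619 -0.0037] y [-0.004   0.0009 -1.    ] z [-0.2619  0.9651  0.0019] gap 0.606 F [-1.5734  0.2339  0.6916] q [-0.3027  0.1977 -0.1251  1.2521 -0.0003  1.0031]
turn units [-0.0242 -0.     -0.0456] | shift units in current axes [ 0.0879  6.2622 -0.0398] | in final axes [ 0.0651  6.2625 -0.0277]
```

View pics/i_w.png

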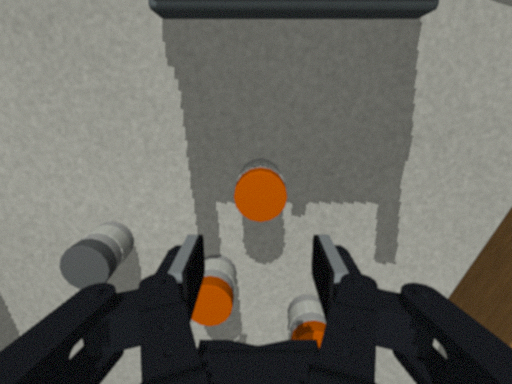

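>>> apply_moves:
  rows:
    - [100,[0.06,1,0],[0,0,-0.03]]
    - [100,[0,1,0],[0,0,0]]
    - [100,[0,1,0],[0,0,0]]
    - [100,[0,1,0],[0,0,0]]
    - [100,[0,1,0],[0,0,0]]

```text
time: 36.15
ee_pos: [0.5337, -0.1653, 0.0724]
tcp_rot: [-1.561, -0.212, 0.206]
wrist_force: [0.5, 0.4, -0.2]
finger_gap: 0.608
```

>>> apply_moves:
  rows:
    - [100,[0,0.8,0],[0,0,0]]
    - [100,[0,0.4,0],[0,0,0]]
    - [200,[0,0,0],[0,0,0]]
    - [200,[0,0,0],[0,0,0]]
    - [200,[0,0,0],[0,0,0]]

```text
time: 36.65
ee_pos: [0.5336, -0.166, 0.0488]
tcp_rot: [-1.561, -0.211, 0.206]
wrist_force: [-0.3, -0.9, -1.3]
finger_gap: 0.476
```

>>> apply_moves:
  rows:
    - [200,[0,-0.7,0],[0,0,0]]
    - [200,[0,-1,0],[0,0,0]]
    - [200,[0,-1,0],[0,0,0]]
    - [200,[0,-1,0],[0,0,0]]
    - [200,[0,-1,0],[0,0,0]]

```text
time: 37.15
ee_pos: [0.533, -0.1662, 0.1442]
tcp_rot: [-1.561, -0.21, 0.205]
wrist_force: [-0.4, 0.1, -1.4]
finger_gap: 0.479
```

```bash
sed -i 's/B=(.5003,.0405,.265)/B=(.5005,.0405,.265)/' h.py; python3 - <<'E'
from h import *
p=T2W(.05,0); print(p)
rows([p[0],p[1],.275],.265)
E
```

```text
(np.float64(0.5487546250440665), np.float64(0.05359546340747622))
t 37.15 tcp [ 0.533  -0.1662  0.1442] x [0.9651 0.2618 0.0031] y [ 0.0032 -0.0001 -1.    ] z [-0.2618  0.9651 -0.001 ] gap 0.479 F [-0.3653  0.0554 -1.4047] q [-0.3026  0.205  -0.1737  1.189   0.0008  1.0033]
turn units [ 0.0119 -0.0019  0.0381] | shift units in current axes [ 3.6559 -6.537  10.3923] | in final axes [ 3.6375 -6.5383 10.398 ]
```

>>> apply_moves:
  rows:
    - [200,[0,-1,0],[0,0,0.03]]
    - [200,[0,-1,0],[0,0,0]]
    - [200,[0,-1,0.4],[0,0,0]]
    - [200,[0.4,-1,1],[0,0,0]]
    - [200,[0.4,-1,1],[0,0,0]]

```text
time: 37.65
ee_pos: [0.5355, -0.1153, 0.2442]
tcp_rot: [-1.562, -0.208, 0.206]
wrist_force: [1.0, -0.1, -1.6]
finger_gap: 0.482
```

>>> apply_moves:
  rows:
    - [200,[0.4,-1,1],[0,0,0]]
    - [200,[0.4,-0.5,1],[0,0,0]]
    - [200,[0.4,0,1],[0,0,0]]
    - [200,[0.4,0,1],[0,0,0]]
    - [200,[0.4,0,1],[0,0,0]]

```text
time: 38.15
ee_pos: [0.548, -0.0077, 0.2735]
tcp_rot: [-1.561, -0.209, 0.207]
wrist_force: [0.3, 0.2, -1.3]
finger_gap: 0.481
```

>>> apply_moves:
  rows:
    - [200,[0.4,0,1],[0,0,0]]
    - [200,[0.4,0,1],[0,0,0]]
    - [200,[0,0,1],[0,0,0]]
    - [200,[0,0,0],[0,0,0]]
    - [200,[0,0,0],[0,0,0]]

```text
time: 38.65
ee_pos: [0.5478, 0.0537, 0.2729]
tcp_rot: [-1.561, -0.209, 0.208]
wrist_force: [0.8, 0.4, -1.0]
finger_gap: 0.481
```

```bash
python3 - <<'E'
from h import *
p=T2W(.05,0)
rows([p[0],p[1],.1785],.265)
snap('wrist','i_w2')
E
```

```text
t 38.65 tcp [0.5478 0.0537 0.2729] x [0.9649 0.2628 0.0006] y [ 0.0007 -0.0005 -1.    ] z [-0.2628  0.9649 -0.0007] gap 0.481 F [ 0.76    0.3714 -1.013 ] q [ 0.098   0.1759  0.0729  1.4671 -0.0006  1.4029]
turn units [0.0085 0.0114 0.0071] | shift units in current axes [ 0.042   4.7177 -0.0139] | in final axes [ 0.0446  4.7177 -0.0171]
```

View pics/i_w2.png

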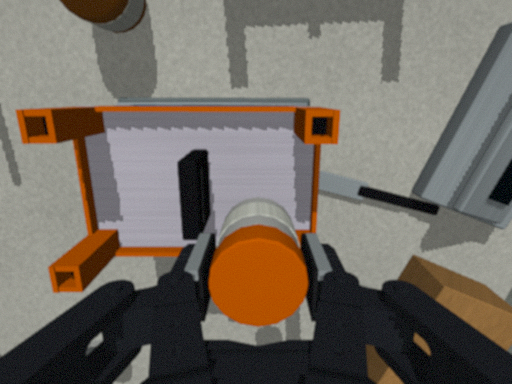

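>>> apply_moves:
  rows:
    - [200,[0.04,1,0],[0,0,0]]
    - [200,[0,1,0],[0,0,0]]
    - [200,[0,1,0],[0,0,0]]
    - [200,[0,1,0],[0,0,0]]
    - [200,[0,0.4,0],[0,0,0]]

```text
time: 39.2
ee_pos: [0.5478, 0.0527, 0.182]
tcp_rot: [-1.561, -0.204, 0.21]
wrist_force: [-0.2, 1.3, -0.5]
finger_gap: 0.476
```

>>> apply_moves:
  rows:
    - [200,[0,0.15,0],[0,0,0]]
    - [200,[0,0.1,0],[0,0,0]]
    - [200,[0,0,0],[0,0,0]]
    - [200,[0,0,0],[0,0,0]]

```text
time: 39.6
ee_pos: [0.549, 0.0538, 0.1795]
tcp_rot: [-1.561, -0.208, 0.207]
wrist_force: [-0.3, 0.5, -1.9]
finger_gap: 0.479
```

>>> apply_moves:
  rows:
    - [200,[0,0.05,0],[0,0,0]]
    - [200,[0,0,0],[0,0,0]]

```text
time: 39.8
ee_pos: [0.5487, 0.0539, 0.1779]
tcp_rot: [-1.561, -0.208, 0.208]
wrist_force: [-0.6, -0.3, -1.9]
finger_gap: 0.479
```

>>> apply_moves:
  rows:
    - [200,[0,0.05,0],[0,0,0]]
    - [200,[0,0,0],[0,0,0]]

```text
time: 40.0
ee_pos: [0.5485, 0.0538, 0.1765]
tcp_rot: [-1.561, -0.207, 0.209]
wrist_force: [-0.2, 0.1, -1.4]
finger_gap: 0.478
```

>>> apply_moves:
  rows:
    - [200,[0,0.05,0],[0,0,0]]
    - [200,[0,0,0],[0,0,0]]

```text
time: 40.2
ee_pos: [0.5485, 0.0538, 0.1762]
tcp_rot: [-1.561, -0.208, 0.208]
wrist_force: [-2.1, -0.0, 4.3]
finger_gap: 0.477
```

Contact at the expected height. Release and go to the next orange jar.

>>> apply_moves:
  rows:
    - [110,[0,-0.05,0],[0,0,0]]
    - [105,[0,0,0],[0,0,0]]
    - [105,[0,-0.5,0],[0,0,0]]
    - [105,[0,-1,0],[0,0,0]]
    - [105,[0,-1,0],[0,0,0]]

```text
time: 40.7
ee_pos: [0.5484, 0.0538, 0.2275]
tcp_rot: [-1.561, -0.207, 0.209]
wrist_force: [1.2, 0.1, 0.0]
finger_gap: 0.592
```

>>> apply_moves:
  rows:
    - [100,[0,-1,0],[0,0,0]]
    - [100,[0,-0.6,-0.6],[0,0,0]]
    - [100,[-0.1,0,-1],[0,0,0]]
    - [100,[-0.2,0,-1],[0,0,0]]
    - [100,[-0.2,0,-1],[0,0,0]]

```text
time: 41.2
ee_pos: [0.5581, -0.0189, 0.2595]
tcp_rot: [-1.561, -0.208, 0.208]
wrist_force: [-0.1, 1.0, -0.5]
finger_gap: 0.611
```

```bash
python3 - <<'E'
from h import *
rows([.516,-.272,.17],.265)
snap('wrist','j_w')
E
```

```text
t 41.2 tcp [ 0.5581 -0.0189  0.2595] x [0.965  0.2623 0.0001] y [ 0.0002 -0.0003 -1.    ] z [-0.2623  0.965  -0.0004] gap 0.611 F [-0.0781  0.9859 -0.4808] q [-0.0337  0.1902  0.061   1.4414 -0.0003  1.2716]
turn units [0.0045 0.0051 0.001 ] | shift units in current axes [ -5.3491   4.4786 -11.6573] | in final axes [ -5.3441   4.4748 -11.661 ]
```

View pics/j_w.png

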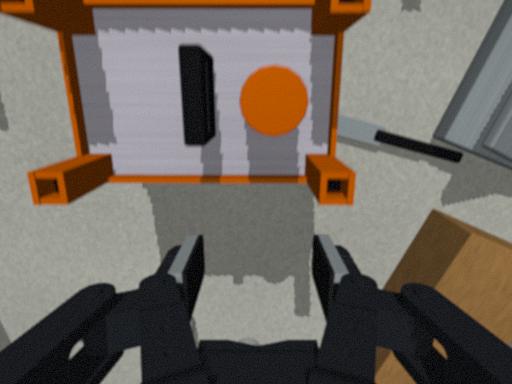

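>>> apply_moves:
  rows:
    - [100,[-0.5,0,-1],[0,0,0]]
    - [100,[-0.5,0,-1],[0,0,0]]
    - [100,[-0.5,0.3,-1],[0,0,0]]
    - [100,[-0.5,0.5,-1],[0,0,0]]
    - [100,[-0.5,0.5,-1],[0,0,0]]

```text
time: 41.75
ee_pos: [0.5358, -0.1286, 0.2332]
tcp_rot: [-1.561, -0.208, 0.208]
wrist_force: [0.5, -0.1, -0.3]
finger_gap: 0.605
```

>>> apply_moves:
  rows:
    - [100,[-0.5,0.5,-1],[0,0,0]]
    - [100,[-0.5,0.5,-1],[0,0,0]]
    - [100,[-0.5,0.5,-1],[0,0,0]]
    - [100,[-0.5,0.5,-1],[0,0,0]]
    - [100,[-0.5,0.5,-1],[0,0,0]]

```text
time: 42.25
ee_pos: [0.5136, -0.2383, 0.183]
tcp_rot: [-1.561, -0.208, 0.208]
wrist_force: [-0.1, 0.0, -0.8]
finger_gap: 0.607
```

>>> apply_moves:
  rows:
    - [100,[-0.3,0.6,-1],[0,0,0]]
    - [100,[0,0,-0.6],[0,0,0]]
    - [100,[0,0,0],[0,0,0]]
    - [100,[0,0,0],[0,0,0]]

```text
time: 42.65
ee_pos: [0.5167, -0.2697, 0.1715]
tcp_rot: [-1.561, -0.208, 0.208]
wrist_force: [-0.0, 0.8, -0.7]
finger_gap: 0.61
```

```bash
python3 - <<'E'
from h import *
jars('j_w2')
rows([.516,-.272,.045],.265)
E
```

```text
orange [253.1011 195.1471] [228 169  51  53] [ 0.5139 -0.2729]
orange [367.9725 246.4245] [344 223  48  50] [ 0.6166 -0.2906]
t 42.7 tcp [ 0.5167 -0.2694  0.1716] x [0.9649 0.2625 0.0001] y [ 0.0002 -0.0003 -1.    ] z [-0.2625  0.9649 -0.0004] gap 0.61 F [ 0.6727 -0.0895  1.0142] q [-0.4805  0.244  -0.064   1.2625 -0.0002  0.8247]
turn units [0.0046 0.0077 0.0008] | shift units in current axes [-0.0698  6.3284 -0.1136] | in final axes [-0.0693  6.3284 -0.116 ]
```

View pics/j_w2.png

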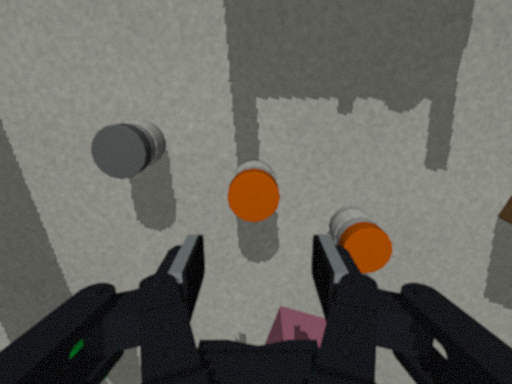

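>>> apply_moves:
  rows:
    - [100,[-0.13,1,-0.13],[0,0,0]]
    - [100,[0,1,0],[0,0,0]]
    - [100,[0,1,0],[0,0,0]]
    - [100,[0,1,0],[0,0,0]]
    - [100,[0,1,0],[0,0,0]]

```text
time: 43.2
ee_pos: [0.5149, -0.2722, 0.0708]
tcp_rot: [-1.561, -0.209, 0.209]
wrist_force: [-0.7, -0.5, 0.0]
finger_gap: 0.606
```

>>> apply_moves:
  rows:
    - [100,[0,0.9,0],[0,0,0]]
    - [100,[0,0.5,0],[0,0,0]]
    - [200,[0,0,0],[0,0,0]]
    - [200,[0,0,0],[0,0,0]]
    - [200,[0,0,0],[0,0,0]]

```text
time: 43.7
ee_pos: [0.515, -0.2733, 0.0439]
tcp_rot: [-1.562, -0.209, 0.208]
wrist_force: [0.4, 0.5, -1.2]
finger_gap: 0.485
```

>>> apply_moves:
  rows:
    - [200,[0,-0.7,0],[0,0,0]]
    - [200,[0,-1,0],[0,0,0]]
    - [200,[0,-1,0],[0,0,0]]
    - [200,[0,-1,0],[0,0,0]]
    - [200,[0,-1,0],[0,0,0]]

```text
time: 44.2
ee_pos: [0.5146, -0.2734, 0.1394]
tcp_rot: [-1.562, -0.208, 0.207]
wrist_force: [0.1, 0.1, -1.3]
finger_gap: 0.475
```

```bash
python3 - <<'E'
from h import *
p=T2W(-.05,.027); print(p)
rows([p[0],p[1],.275],.265)
E
```

```text
(np.float64(0.4451738247158963), np.float64(0.053462034116319695))
t 44.2 tcp [ 0.5146 -0.2734  0.1394] x [0.9651 0.2617 0.0005] y [ 0.0009 -0.0011 -1.    ] z [-0.2617  0.9651 -0.0013] gap 0.475 F [ 0.105   0.1393 -1.274 ] q [-0.488   0.2533 -0.1233  1.1929 -0.0006  0.8179]
turn units [ 0.0166 -0.0022  0.0067] | shift units in current axes [ 0.9305 -6.8025 16.6714] | in final axes [ 0.9298 -6.7809 16.6802]
```

>>> apply_moves:
  rows:
    - [200,[0,-1,0.6],[0,0,0]]
    - [200,[0,-1,1],[0,0,0]]
    - [200,[0,-1,1],[0,0,0]]
    - [200,[0,-1,1],[0,0,0]]
    - [200,[0,-1,1],[0,0,0]]

```text
time: 44.7
ee_pos: [0.49, -0.1837, 0.2394]
tcp_rot: [-1.562, -0.209, 0.207]
wrist_force: [-0.4, 0.1, -0.8]
finger_gap: 0.48
```

>>> apply_moves:
  rows:
    - [200,[0.1,-1,1],[0,0,0]]
    - [200,[0.1,-0.8,1],[0,0,0]]
    - [200,[0.1,0,1],[0,0,0]]
    - [200,[0.1,0,1],[0,0,0]]
    - [200,[0.1,0,1],[0,0,0]]

```text
time: 45.2
ee_pos: [0.4736, -0.0845, 0.2747]
tcp_rot: [-1.562, -0.209, 0.207]
wrist_force: [-0.6, 0.8, -0.3]
finger_gap: 0.48
```

>>> apply_moves:
  rows:
    - [200,[0.1,0,1],[0,0,0]]
    - [200,[0.1,0,1],[0,0,0]]
    - [200,[0.1,0,1],[0,0,0]]
    - [200,[0.1,0,1],[0,0,0]]
    - [200,[0,0,1],[0,0,0]]

```text
time: 45.7
ee_pos: [0.4551, 0.0141, 0.2744]
tcp_rot: [-1.561, -0.209, 0.207]
wrist_force: [-0.4, -0.7, -0.7]
finger_gap: 0.485
```

>>> apply_moves:
  rows:
    - [200,[0,0,1],[0,0,0]]
    - [200,[0,0,0.1],[0,0,0]]
    - [200,[0,0,0],[0,0,0]]
    - [200,[0,0,0],[0,0,0]]

```text
time: 46.1
ee_pos: [0.4498, 0.0341, 0.2734]
tcp_rot: [-1.561, -0.208, 0.208]
wrist_force: [0.2, -0.1, -1.4]
finger_gap: 0.484
```

```bash
python3 - <<'E'
from h import *
p=T2W(-.05,.027)
rows([p[0],p[1],.1735],.265)
snap('wrist','j_w3')
E
```

```text
t 46.1 tcp [0.4498 0.0341 0.2734] x [0.9652 0.2616 0.0002] y [ 0.0003 -0.0005 -1.    ] z [-0.2616  0.9652 -0.0006] gap 0.484 F [ 0.205  -0.1012 -1.4211] q [ 0.0761 -0.0127 -0.1324  1.4508 -0.0006  1.3822]
turn units [ 0.0075 -0.0041  0.0023] | shift units in current axes [0.0299 4.9944 0.9953] | in final axes [0.0312 4.995  0.9923]
```

View pics/j_w3.png

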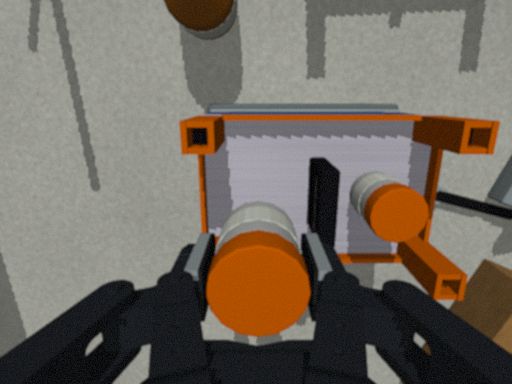

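>>> apply_moves:
  rows:
    - [200,[0.03,0.4,1],[0,0,0]]
    - [200,[0,1,0],[0,0,0]]
    - [200,[0,1,0],[0,0,0]]
    - [200,[0,1,0],[0,0,0]]
    - [200,[0,1,0],[0,0,0]]

```text
time: 46.65
ee_pos: [0.445, 0.0533, 0.184]
tcp_rot: [-1.561, -0.207, 0.208]
wrist_force: [0.8, 0.3, -0.7]
finger_gap: 0.485
```

>>> apply_moves:
  rows:
    - [200,[0,0.3,0],[0,0,0]]
    - [200,[0,0.2,0],[0,0,0]]
    - [200,[0,0,0],[0,0,0]]
    - [200,[0,0,0],[0,0,0]]

```text
time: 47.05
ee_pos: [0.4454, 0.0539, 0.1756]
tcp_rot: [-1.561, -0.208, 0.207]
wrist_force: [-0.5, -0.5, -1.3]
finger_gap: 0.485
```

>>> apply_moves:
  rows:
    - [200,[0,0.05,0],[0,0,0]]
    - [200,[0,0,0],[0,0,0]]

```text
time: 47.25
ee_pos: [0.4452, 0.0541, 0.1742]
tcp_rot: [-1.561, -0.208, 0.208]
wrist_force: [-0.8, 0.7, -0.8]
finger_gap: 0.482
```

>>> apply_moves:
  rows:
    - [200,[0,0.08,0],[0,0,0]]
    - [200,[0,0,0],[0,0,0]]

```text
time: 47.45
ee_pos: [0.4448, 0.0541, 0.172]
tcp_rot: [-1.561, -0.207, 0.209]
wrist_force: [-0.0, 0.4, -0.5]
finger_gap: 0.481
```

>>> apply_moves:
  rows:
    - [200,[0,0.05,0],[0,0,0]]
    - [200,[0,0,0],[0,0,0]]

```text
time: 47.65
ee_pos: [0.4448, 0.054, 0.171]
tcp_rot: [-1.561, -0.207, 0.209]
wrist_force: [-0.8, -0.8, -1.2]
finger_gap: 0.482
```

>>> apply_moves:
  rows:
    - [200,[0,0.03,0],[0,0,0]]
    - [200,[0,0,0],[0,0,0]]

```text
time: 47.85
ee_pos: [0.4449, 0.054, 0.1705]
tcp_rot: [-1.561, -0.207, 0.209]
wrist_force: [0.0, -0.2, -0.8]
finger_gap: 0.484
```

>>> apply_moves:
  rows:
    - [200,[0,0.05,0],[0,0,0]]
    - [200,[0,0,0],[0,0,0]]

```text
time: 48.05
ee_pos: [0.4449, 0.054, 0.1704]
tcp_rot: [-1.561, -0.208, 0.208]
wrist_force: [-3.2, -0.5, 5.9]
finger_gap: 0.479
```

>>> apply_moves:
  rows:
    - [200,[0,0.05,0],[0,0,0]]
    - [200,[0,0,0],[0,0,0]]

```text
time: 48.25
ee_pos: [0.4449, 0.054, 0.1704]
tcp_rot: [-1.561, -0.209, 0.207]
wrist_force: [-6.0, -0.9, 12.7]
finger_gap: 0.482
```

>>> apply_moves:
  rows:
    - [110,[0,-0.1,0],[0,0,0]]
    - [105,[0,0,0],[0,0,0]]
    - [105,[0,-0.5,0],[0,0,0]]
    - [105,[0,-1,0],[0,0,0]]
    - [105,[0,-1,0],[0,0,0]]

```text
time: 48.75
ee_pos: [0.4447, 0.054, 0.2212]
tcp_rot: [-1.561, -0.207, 0.209]
wrist_force: [0.0, -0.1, 0.0]
finger_gap: 0.59
```

>>> apply_moves:
  rows:
    - [100,[0,-1,0],[0,0,0]]
    - [100,[0,-1,-0.6],[0,0,0]]
    - [100,[0.3,0,-1],[0,0,0]]
    - [100,[0.3,0,-1],[0,0,0]]
    - [100,[0.3,0,-1],[0,0,0]]

```text
time: 49.25
ee_pos: [0.4817, -0.0113, 0.2612]
tcp_rot: [-1.561, -0.208, 0.208]
wrist_force: [0.7, -0.9, -0.1]
finger_gap: 0.608
```

```bash
python3 - <<'E'
from h import *
rows([.6175,-.291,.17],.265)
snap('wrist','k_w')
E
```

```text
t 49.25 tcp [ 0.4817 -0.0113  0.2612] x [0.965  0.2622 0.    ] y [ 0.0001 -0.0003 -1.    ] z [-0.2622  0.965  -0.0003] gap 0.608 F [ 0.6783 -0.8962 -0.1225] q [-0.0233  0.0445 -0.1006  1.4256 -0.0003  1.2821]
turn units [0.0037 0.0041 0.0002] | shift units in current axes [  2.8848   4.567  -15.2735] | in final axes [  2.8899   4.5625 -15.2739]
```

View pics/k_w.png

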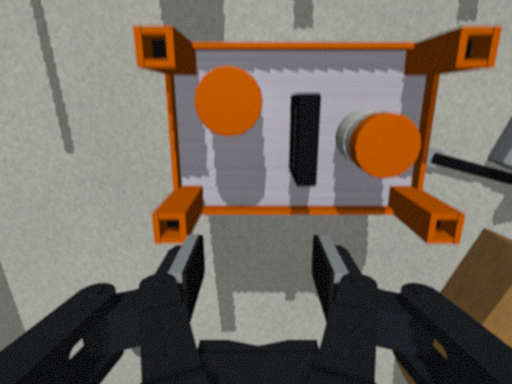

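>>> apply_moves:
  rows:
    - [100,[0.2,0,-1],[0,0,0]]
    - [100,[0.2,0,-1],[0,0,0]]
    - [100,[0.2,0.2,-1],[0,0,0]]
    - [100,[0.2,0.3,-1],[0,0,0]]
    - [100,[0.2,0.3,-1],[0,0,0]]

```text
time: 49.8
ee_pos: [0.527, -0.1026, 0.2447]
tcp_rot: [-1.561, -0.208, 0.208]
wrist_force: [-0.0, -0.4, -0.1]
finger_gap: 0.606
```

>>> apply_moves:
  rows:
    - [100,[0.2,0.3,-1],[0,0,0]]
    - [100,[0.2,0.3,-1],[0,0,0]]
    - [100,[0.2,0.3,-1],[0,0,0]]
    - [100,[0.2,0.3,-1],[0,0,0]]
    - [100,[0.2,0.3,-1],[0,0,0]]

```text
time: 50.3
ee_pos: [0.5728, -0.1948, 0.2139]
tcp_rot: [-1.561, -0.207, 0.209]
wrist_force: [-0.2, -0.7, -0.3]
finger_gap: 0.606
```

>>> apply_moves:
  rows:
    - [100,[0.2,0.5,-1],[0,0,0]]
    - [100,[0.2,0.5,-1],[0,0,0]]
    - [100,[0.2,0.5,-1],[0,0,0]]
    - [100,[0.2,0.5,-1],[0,0,0]]
    - [100,[0.1,0.3,-1],[0,0,0]]

```text
time: 50.8
ee_pos: [0.616, -0.2865, 0.1667]
tcp_rot: [-1.56, -0.206, 0.21]
wrist_force: [0.3, -0.2, -0.2]
finger_gap: 0.604
```

>>> apply_moves:
  rows:
    - [100,[0,0,-0.3],[0,0,0]]
    - [100,[0,0,0],[0,0,0]]
    - [100,[0,0,0],[0,0,0]]

```text
time: 51.1
ee_pos: [0.6172, -0.2907, 0.169]
tcp_rot: [-1.561, -0.208, 0.208]
wrist_force: [-0.2, -0.6, -0.0]
finger_gap: 0.606
```

```bash
python3 - <<'E'
from h import *
jars('k_w2')
rows([.6175,-.291,.045],.265)
E
```

```text
orange [256.708  196.0967] [231 170  52  53] [ 0.6171 -0.2931]
t 51.15 tcp [ 0.6172 -0.2904  0.1692] x [ 0.965   0.2623 -0.0001] y [ 0.     -0.0004 -1.    ] z [-0.2623  0.965  -0.0004] gap 0.608 F [ 0.1698  0.3034 -0.2847] q [-0.4397  0.4368  0.1984  1.3323 -0.0003  0.8657]
turn units [ 0.0046  0.005  -0.001 ] | shift units in current axes [ 0.0059  6.2114 -0.0288] | in final axes [ 0.0054  6.2114 -0.0311]
```

View pics/k_w2.png

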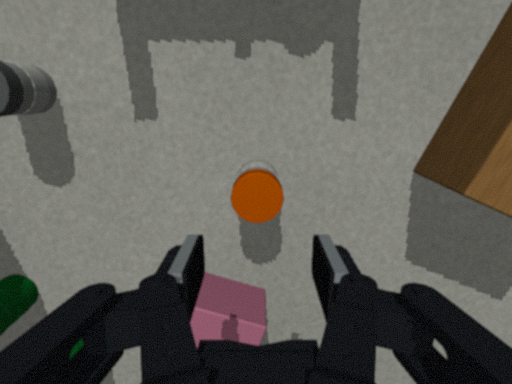

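>>> apply_moves:
  rows:
    - [100,[0,1,-0.12],[0,0,0]]
    - [100,[0,1,0],[0,0,0]]
    - [100,[0,1,0],[0,0,0]]
    - [100,[0,1,0],[0,0,0]]
    - [100,[0,1,0],[0,0,0]]

```text
time: 51.65
ee_pos: [0.618, -0.2923, 0.0689]
tcp_rot: [-1.561, -0.209, 0.209]
wrist_force: [-0.3, -0.5, 0.0]
finger_gap: 0.605
```

>>> apply_moves:
  rows:
    - [100,[0,0.8,0],[0,0,0]]
    - [100,[0,0.4,0],[0,0,0]]
    - [200,[0,0,0],[0,0,0]]
    - [200,[0,0,0],[0,0,0]]
    - [200,[0,0,0],[0,0,0]]

```text
time: 52.15
ee_pos: [0.6183, -0.2933, 0.0457]
tcp_rot: [-1.562, -0.209, 0.208]
wrist_force: [0.9, 0.5, -0.8]
finger_gap: 0.479
```

>>> apply_moves:
  rows:
    - [200,[0,-0.7,0],[0,0,0]]
    - [200,[0,-1,0],[0,0,0]]
    - [200,[0,-1,0],[0,0,0]]
    - [200,[0,-1,0],[0,0,0]]
    - [200,[0,-1,0],[0,0,0]]

```text
time: 52.65
ee_pos: [0.618, -0.2933, 0.1411]
tcp_rot: [-1.562, -0.209, 0.207]
wrist_force: [-0.5, -0.2, -1.1]
finger_gap: 0.48
```

```bash
python3 - <<'E'
from h import *
p=T2W(-.05,-.027); print(p)
rows([p[0],p[1],.275],.265)
E
```

```text
(np.float64(0.45931692519597056), np.float64(0.001347039068727865))
t 52.65 tcp [ 0.618  -0.2933  0.1411] x [0.9651 0.2618 0.0006] y [ 0.0009 -0.001  -1.    ] z [-0.2618  0.9651 -0.0012] gap 0.48 F [-0.4894 -0.2163 -1.0964] q [-0.4429  0.445   0.1492  1.2738 -0.0006  0.863 ]
turn units [ 0.0153 -0.0009  0.0071] | shift units in current axes [-3.7976 -6.7151 16.29  ] | in final axes [-3.8003 -6.693  16.2984]
```

>>> apply_moves:
  rows:
    - [200,[0,-1,0.6],[0,0,0]]
    - [200,[-0.2,-1,1],[0,0,0]]
    - [200,[-0.2,-1,1],[0,0,0]]
    - [200,[-0.2,-1,1],[0,0,0]]
    - [200,[-0.2,-1,1],[0,0,0]]

```text
time: 53.15
ee_pos: [0.5779, -0.2079, 0.2411]
tcp_rot: [-1.562, -0.209, 0.207]
wrist_force: [0.3, -0.1, -1.8]
finger_gap: 0.478
```

>>> apply_moves:
  rows:
    - [200,[-0.2,-1,1],[0,0,0]]
    - [200,[-0.2,-0.7,1],[0,0,0]]
    - [200,[-0.2,0,1],[0,0,0]]
    - [200,[-0.2,0,1],[0,0,0]]
    - [200,[-0.3,0,1],[0,0,0]]

```text
time: 53.65
ee_pos: [0.5305, -0.1168, 0.2736]
tcp_rot: [-1.561, -0.208, 0.208]
wrist_force: [-0.2, 1.2, -0.7]
finger_gap: 0.481
```

>>> apply_moves:
  rows:
    - [200,[-0.3,0,1],[0,0,0]]
    - [200,[-0.3,0,1],[0,0,0]]
    - [200,[-0.3,0,1],[0,0,0]]
    - [200,[-0.3,0,1],[0,0,0]]
    - [200,[-0.3,0,1],[0,0,0]]

```text
time: 54.15
ee_pos: [0.475, -0.0283, 0.2734]
tcp_rot: [-1.561, -0.208, 0.208]
wrist_force: [0.1, -0.0, -1.2]
finger_gap: 0.48
```

>>> apply_moves:
  rows:
    - [200,[-0.4,0,1],[0,0,0]]
    - [200,[0,0,0.6],[0,0,0]]
    - [200,[0,0,0],[0,0,0]]
    - [200,[0,0,0],[0,0,0]]

```text
time: 54.55
ee_pos: [0.4601, -0.0004, 0.2729]
tcp_rot: [-1.561, -0.209, 0.208]
wrist_force: [0.3, -0.0, -1.3]
finger_gap: 0.48
```

```bash
python3 - <<'E'
from h import *
p=T2W(-.05,-.027)
rows([p[0],p[1],.175],.265)
snap('wrist','k_w3')
E
```

```text
t 54.55 tcp [ 0.4601 -0.0004  0.2729] x [ 0.9649  0.2625 -0.    ] y [ 0.0002 -0.0007 -1.    ] z [-0.2625  0.9649 -0.0007] gap 0.48 F [ 0.3424 -0.0197 -1.2829] q [-0.0004  0.0044 -0.1165  1.4497 -0.0007  1.3047]
turn units [ 0.0085  0.0078 -0.0002] | shift units in current axes [-0.0159  4.8927  0.0977] | in final axes [-0.016   4.8928  0.0943]
```

View pics/k_w3.png

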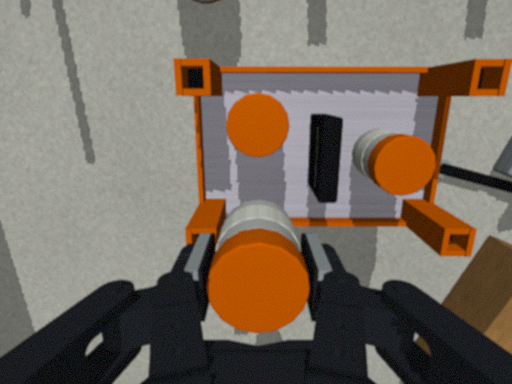

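>>> apply_moves:
  rows:
    - [200,[0,0.8,0.1],[0,0,0]]
    - [200,[0,1,0],[0,0,0]]
    - [200,[0,1,0],[0,0,0]]
    - [200,[0,1,0],[0,0,0]]
    - [200,[0,0.8,0],[0,0,0]]

```text
time: 55.1
ee_pos: [0.4592, 0.0008, 0.1791]
tcp_rot: [-1.561, -0.205, 0.209]
wrist_force: [-0.2, -0.2, -0.8]
finger_gap: 0.484
```

>>> apply_moves:
  rows:
    - [200,[0,0.2,0],[0,0,0]]
    - [200,[0,0.1,0],[0,0,0]]
    - [200,[0,0,0],[0,0,0]]
    - [200,[0,0,0],[0,0,0]]

```text
time: 55.5
ee_pos: [0.4597, 0.0014, 0.1754]
tcp_rot: [-1.561, -0.208, 0.207]
wrist_force: [0.7, -0.6, -1.4]
finger_gap: 0.481
```

>>> apply_moves:
  rows:
    - [200,[0,0.05,0],[0,0,0]]
    - [200,[0,0,0],[0,0,0]]

```text
time: 55.7
ee_pos: [0.4593, 0.0016, 0.1739]
tcp_rot: [-1.561, -0.208, 0.208]
wrist_force: [-0.2, 0.1, -1.3]
finger_gap: 0.478
```

>>> apply_moves:
  rows:
    - [200,[0,0.06,0],[0,0,0]]
    - [200,[0,0,0],[0,0,0]]

```text
time: 55.9
ee_pos: [0.4593, 0.0016, 0.1725]
tcp_rot: [-1.561, -0.208, 0.208]
wrist_force: [0.3, 0.0, -0.7]
finger_gap: 0.48
```

>>> apply_moves:
  rows:
    - [200,[0,0.05,0],[0,0,0]]
    - [200,[0,0,0],[0,0,0]]

```text
time: 56.1
ee_pos: [0.4593, 0.0015, 0.1724]
tcp_rot: [-1.561, -0.209, 0.208]
wrist_force: [-3.1, -0.6, 6.6]
finger_gap: 0.482
```

>>> apply_moves:
  rows:
    - [200,[0,0.03,0],[0,0,0]]
    - [200,[0,0,0],[0,0,0]]

```text
time: 56.3
ee_pos: [0.4593, 0.0015, 0.1724]
tcp_rot: [-1.561, -0.209, 0.207]
wrist_force: [-4.3, -0.5, 12.1]
finger_gap: 0.481
```

>>> apply_moves:
  rows:
    - [110,[0,-0.1,0],[0,0,0]]
    - [105,[0,0,0],[0,0,0]]
    - [105,[0,-0.5,0],[0,0,0]]
    - [105,[0,-1,0],[0,0,0]]
    - [105,[0,-1,0],[0,0,0]]

```text
time: 56.8
ee_pos: [0.4589, 0.0016, 0.2234]
tcp_rot: [-1.561, -0.207, 0.209]
wrist_force: [-0.1, 0.0, 0.8]
finger_gap: 0.588
```

>>> apply_moves:
  rows:
    - [105,[0,-1,0],[0,0,0]]
    - [105,[0.6,-1,-0.5],[0,0,0]]
    - [105,[1,-1,-0.5],[0,0,0]]
    - [105,[0.5,-0.8,0],[0,0,0]]
    - [105,[0,0,0],[0,0,0]]

```text
time: 57.3
ee_pos: [0.5067, -0.0067, 0.3005]
tcp_rot: [-1.561, -0.21, 0.206]
wrist_force: [1.4, 0.2, -0.2]
finger_gap: 0.589
```

>>> apply_moves:
  rows:
    - [105,[0,0,0],[0,0,0]]
    - [105,[0,0,0],[0,0,0]]
    - [105,[0,0,0],[0,0,0]]

```text
time: 57.6
ee_pos: [0.5041, -0.0067, 0.2979]
tcp_rot: [-1.561, -0.206, 0.21]
wrist_force: [-0.5, -0.1, -0.1]
finger_gap: 0.586
```

```bash
python3 - <<'E'
from h import *
st()
snap('wrist','l_w',(90,20,490,250),2)
rows([.5366,.3161,.2],.3087)
snap('scene','l_s',(190,80,360,230),4.5)
E
```

```text
t 57.6 tcp [ 0.5041 -0.0067  0.2979] x [ 0.9651  0.262  -0.0022] y [-0.0022 -0.0003 -1.    ] z [-0.262   0.9651  0.0003] gap 0.586 F [-0.5055 -0.1376 -0.1414] q [-0.0131  0.0936  0.0327  1.5121 -0.0003  1.2926]
t 57.65 tcp [ 0.5042 -0.0067  0.2981] x [ 0.9651  0.262  -0.002 ] y [-0.002  -0.0003 -1.    ] z [-0.262   0.9651  0.0003] gap 0.59 F [-0.2984 -0.4136 -0.2321] q [-0.0132  0.0937  0.033   1.5121 -0.0003  1.2926]
turn units [-0.0038 -0.5456 -0.0243] | shift units in current axes [ 5.8016  4.8958 15.1513] | in final axes [ 6.4477  4.9032 14.8855]
```

View pics/l_w.png

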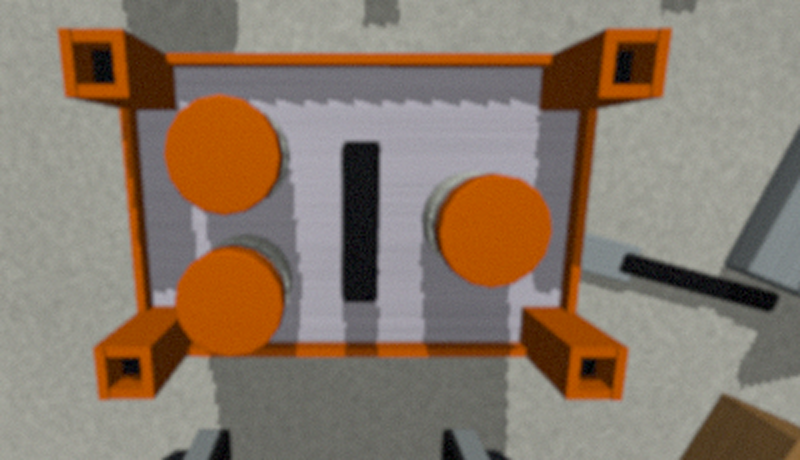

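View pics/l_s.png

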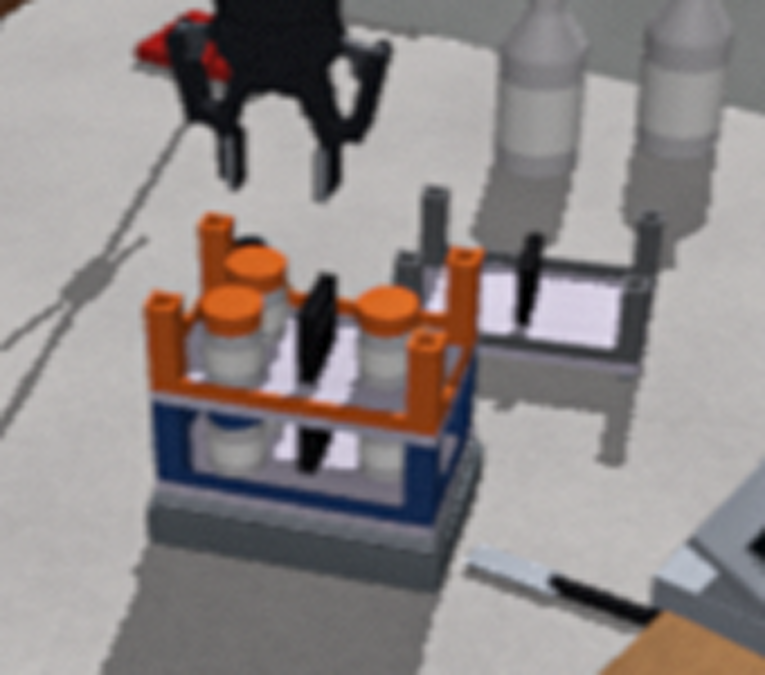

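>>> apply_moves:
  rows:
    - [105,[0.5,0,1],[0,-0.55,-0.02]]
    - [105,[0.5,0,1],[0,0,0]]
    - [105,[0.5,0,1],[0,0,0]]
    - [105,[0.5,0,1],[0,0,0]]
    - [105,[0.5,0,1],[0,0,0]]

```text
time: 58.2
ee_pos: [0.5229, 0.1044, 0.2985]
tcp_rot: [-1.557, -0.243, 0.242]
wrist_force: [-0.6, 0.1, 0.2]
finger_gap: 0.588
```

>>> apply_moves:
  rows:
    - [105,[0.5,0,1],[0,0,0]]
    - [105,[0.5,0,1],[0,0,0]]
    - [105,[0.5,0.6,1],[0,0,0]]
    - [105,[0.5,0.8,1],[0,0,0]]
    - [105,[0.5,0.8,1],[0,0,0]]

```text
time: 58.7
ee_pos: [0.5403, 0.2149, 0.2542]
tcp_rot: [-1.557, -0.243, 0.242]
wrist_force: [0.2, 0.8, -0.2]
finger_gap: 0.588
```

>>> apply_moves:
  rows:
    - [105,[0.5,1,1],[0,0,0]]
    - [105,[0.5,1,1],[0,0,0]]
    - [105,[0.4,0.8,0.5],[0,0,0]]
    - [105,[0,0,0],[0,0,0]]
    - [105,[0,0,0],[0,0,0]]

```text
time: 59.2
ee_pos: [0.5517, 0.2697, 0.1987]
tcp_rot: [-1.558, -0.242, 0.243]
wrist_force: [-0.9, 0.4, 0.4]
finger_gap: 0.589
```

>>> apply_moves:
  rows:
    - [105,[0,0,0],[0,0,0]]
    - [105,[0,0,0],[0,0,0]]

```text
time: 59.4
ee_pos: [0.5524, 0.2695, 0.2002]
tcp_rot: [-1.557, -0.244, 0.24]
wrist_force: [-1.1, 0.0, 0.3]
finger_gap: 0.587
```

```bash
python3 - <<'E'
from h import *
st()
snap('wrist','m_w',(90,20,490,250),2)
E
```

```text
t 59.4 tcp [0.5524 0.2695 0.2002] x [0.9529 0.3031 0.0028] y [ 0.0026  0.001  -1.    ] z [-0.3031  0.953   0.0001] gap 0.587 F [-1.0713  0.0474  0.2509] q [ 0.4541  0.2977  0.0691  1.3394 -0.0003  1.7169]
```

View pics/m_w.png

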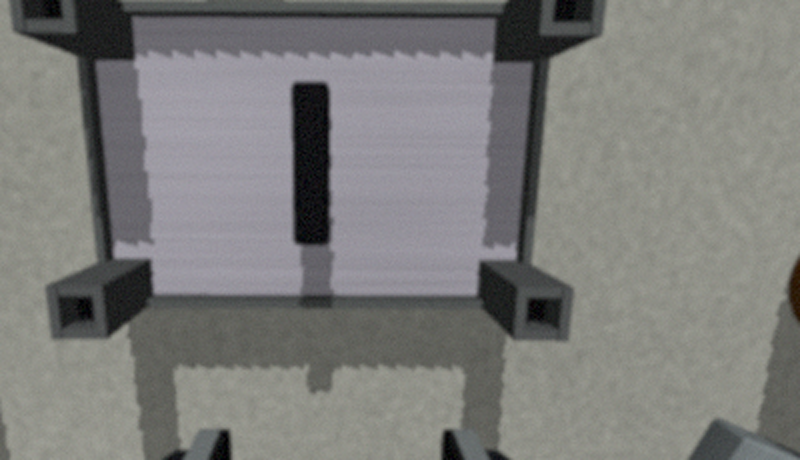

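>>> apply_moves:
  rows:
    - [105,[-0.3,0,1],[0,0,-0.03]]
    - [105,[0,0,0.3],[0,0,0]]
    - [105,[0,0,0],[0,0,0]]
    - [105,[0,0,0],[0,0,0]]
    - [105,[0,0,0],[0,0,0]]

```text
time: 59.95
ee_pos: [0.5386, 0.2927, 0.1988]
tcp_rot: [-1.557, -0.245, 0.24]
wrist_force: [-0.1, 0.4, 0.3]
finger_gap: 0.59
```

```bash
python3 - <<'E'
from h import *
st()
snap('wrist','m_w2',(90,20,490,250),2)
E
```

```text
t 59.95 tcp [0.5386 0.2927 0.1988] x [0.9527 0.3037 0.0033] y [ 0.0032  0.0007 -1.    ] z [-0.3037  0.9528 -0.0003] gap 0.59 F [-0.0683  0.4006  0.3436] q [ 0.4983  0.2943  0.0615  1.3348 -0.0009  1.7604]
```

View pics/m_w2.png

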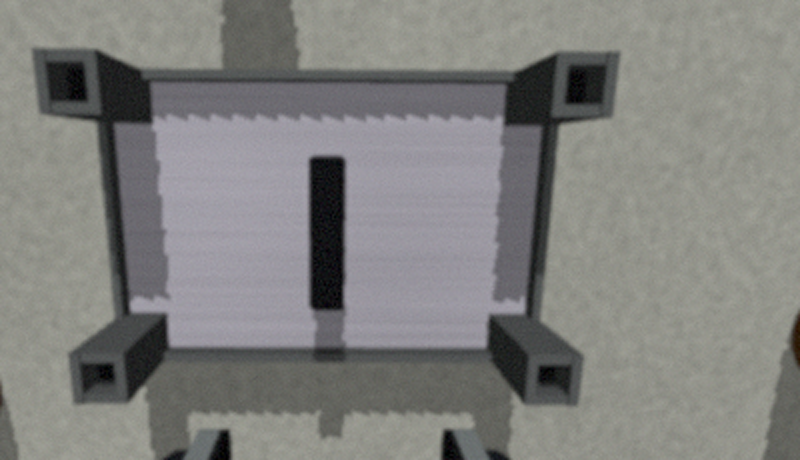

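```bash
python3 - <<'E'
from h import *
C=cal('wrist')
P=px([(586,84),(552.5,379),(99.5,377),(67,82.5)],2,90,20)
for z in(None,.066): x,r=fit([(C,P)],[.53,.33,.066,.3],z); print(x,r)
rows([x[0],x[1],.0625],x[3])
# mid refit from earlier pose
c=robot.calibration('wrist'); T=np.eye(4)
X=np.array([.9651,.262,-.0022]);Y=np.array([-.0022,-.0003,-1]);T[:3,:3]=np.stack([X,Y,np.cross(X,Y)],1);T[:3,3]=[.5041,-.0067,.2979]
f=192/np.tan(np.radians(c['vfov'])/2); C2=(f,c['cx'],c['cy'],T@c['tool_from_camera'])
P=px([(636,64),(597,371.5),(126,371.5),(95,64)],2,90,20)
for z in(None,.1728): print('mid',fit([(C2,P)],[.5,.04,.172,.26],z))
E
```

```text
[0.5231 0.3311 0.0644 0.306 ] [-0.63 -0.02  0.4   0.17 -0.1   0.44  0.37 -0.52]
[0.5231 0.3311 0.066  0.306 ] [ 0.25 -0.33  1.08  0.77 -0.78  1.04 -0.51 -0.83 -0.22]
t 60.0 tcp [0.5386 0.2927 0.1987] x [0.9528 0.3036 0.0032] y [ 0.0031  0.0007 -1.    ] z [-0.3036  0.9528 -0.0002] gap 0.59 F [ 1.039   0.3149 -0.6947] q [ 0.4982  0.2944  0.0615  1.3348 -0.0009  1.7605]
turn units [0.0031 0.0307 0.0401] | shift units in current axes [-0.1768  6.8105  2.068 ] | in final axes [-0.16    6.8115  2.0659]
mid (array([0.5009, 0.0407, 0.1714, 0.2668]), array([-0.55, -0.49,  0.05,  0.63,  0.07,  0.38,  0.45, -0.4 ]))
mid (array([0.5009, 0.0407, 0.1728, 0.2667]), array([ 0.29, -0.78,  0.68,  1.22, -0.58,  0.95, -0.38, -0.7 , -0.23]))
```

>>> apply_moves:
  rows:
    - [105,[0,0.3,1],[0,0.03,0.03]]
    - [105,[-0.16,0.8,1],[0,0,0]]
    - [105,[0,1,0.07],[0,0,0]]
    - [105,[0,1,0],[0,0,0]]
    - [105,[0,1,0],[0,0,0]]

```text
time: 60.5
ee_pos: [0.5229, 0.3316, 0.116]
tcp_rot: [-1.557, -0.241, 0.24]
wrist_force: [-0.5, 0.2, 0.4]
finger_gap: 0.592
```

>>> apply_moves:
  rows:
    - [105,[0,1,0],[0,0,0]]
    - [105,[0,1,0],[0,0,0]]
    - [105,[0,0,0],[0,0,0]]
    - [105,[0,0,0],[0,0,0]]

```text
time: 60.9
ee_pos: [0.5229, 0.3313, 0.0768]
tcp_rot: [-1.558, -0.24, 0.24]
wrist_force: [-0.2, -0.6, -0.1]
finger_gap: 0.589
```

```bash
python3 - <<'E'
from h import *
rows([.5231,.3311,.0615],.306)
snap('wrist','m_w3')
E
```

```text
t 60.9 tcp [0.5229 0.3313 0.0768] x [0.9535 0.3015 0.0001] y [ 0.0002 -0.0003 -1.    ] z [-0.3015  0.9535 -0.0003] gap 0.589 F [-0.2308 -0.6134 -0.1416] q [ 0.565   0.3503 -0.1328  1.0877 -0.0003  1.8296]
turn units [0.0038 0.0027 0.001 ] | shift units in current axes [ 0.0075  0.7669 -0.0149] | in final axes [ 0.0076  0.7669 -0.0151]
```

View pics/m_w3.png

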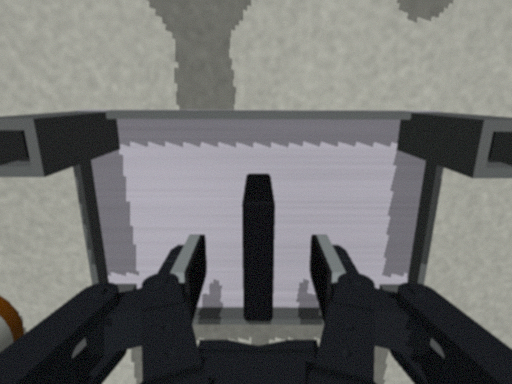

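>>> apply_moves:
  rows:
    - [105,[0,0.5,0],[0,0,0]]
    - [105,[0,0.25,-0.01],[0,0,0]]
    - [105,[0,0,0],[0,0,0]]
    - [180,[0,0,0],[0,0,0]]
    - [180,[0,0,0],[0,0,0]]
  squeeze: 60

```text
time: 61.45
ee_pos: [0.523, 0.3316, 0.062]
tcp_rot: [-1.557, -0.242, 0.24]
wrist_force: [-0.1, 0.6, 0.1]
finger_gap: 0.3
```

>>> apply_moves:
  rows:
    - [255,[0,0,0],[0,0,0]]
    - [255,[0,0,0],[0,0,0]]
    - [255,[0,0,0],[0,0,0]]
    - [255,[0,0,0],[0,0,0]]

```text
time: 61.85
ee_pos: [0.5232, 0.3317, 0.0621]
tcp_rot: [-1.557, -0.242, 0.239]
wrist_force: [1.0, -0.1, 1.5]
finger_gap: 0.153
```

```bash
python3 - <<'E'
from h import *
st()
E
```

```text
t 61.85 tcp [0.5232 0.3317 0.0621] x [0.9533 0.302  0.0017] y [ 0.0015  0.0007 -1.    ] z [-0.302   0.9533  0.0002] gap 0.153 F [ 0.9949 -0.0573  1.5122] q [ 0.5652  0.3587 -0.1547  1.0558 -0.0003  1.8292]
```

>>> apply_moves:
  rows:
    - [255,[0,-0.4,0],[0,0,0]]
    - [255,[0,-0.8,0],[0,0,0]]
    - [255,[0,-1,0],[0,0,0]]
    - [255,[0,-1,0],[0,0,0]]
    - [255,[0,-1,0],[0,0,0]]

```text
time: 62.35
ee_pos: [0.5221, 0.331, 0.1458]
tcp_rot: [-1.558, -0.24, 0.242]
wrist_force: [1.0, -0.4, -4.8]
finger_gap: 0.155
```

>>> apply_moves:
  rows:
    - [255,[0,-1,0],[0,0,0]]
    - [255,[0,-1,0],[0,0,0]]
    - [255,[0,-1,0],[0,0,0]]
    - [255,[0,-1,0],[0,0,0]]
    - [255,[0,-1,0],[0,0,0]]

```text
time: 62.85
ee_pos: [0.5221, 0.331, 0.2459]
tcp_rot: [-1.558, -0.24, 0.241]
wrist_force: [1.1, 0.5, -3.9]
finger_gap: 0.153
```

>>> apply_moves:
  rows:
    - [255,[0,-1,0],[0,0,0]]
    - [255,[0,-1,0],[0,0,0]]
    - [255,[0,-1,0],[0,0,0]]
    - [255,[0,0,0],[0,0,0]]
    - [255,[0,0,0],[0,0,0]]

```text
time: 63.35
ee_pos: [0.5226, 0.3314, 0.305]
tcp_rot: [-1.558, -0.241, 0.241]
wrist_force: [0.8, 0.3, -5.0]
finger_gap: 0.153
```

```bash
python3 - <<'E'
from h import *
rows([.5005,.0405,.3],.265)
snap('scene','n_s',(190,40,390,230),4)
E
```

```text
t 63.35 tcp [0.5226 0.3314 0.305 ] x [0.9534 0.3017 0.    ] y [ 0.0001 -0.0003 -1.    ] z [-0.3017  0.9534 -0.0003] gap 0.153 F [ 0.7791  0.3388 -4.9685] q [ 0.5652  0.3225  0.3324  1.5808 -0.0003  1.8295]
turn units [0.0034 0.5188 0.0002] | shift units in current axes [ -5.4434   0.2534 -13.5317] | in final axes [ -4.8773   0.2498 -13.7459]
```

View pics/n_s.png

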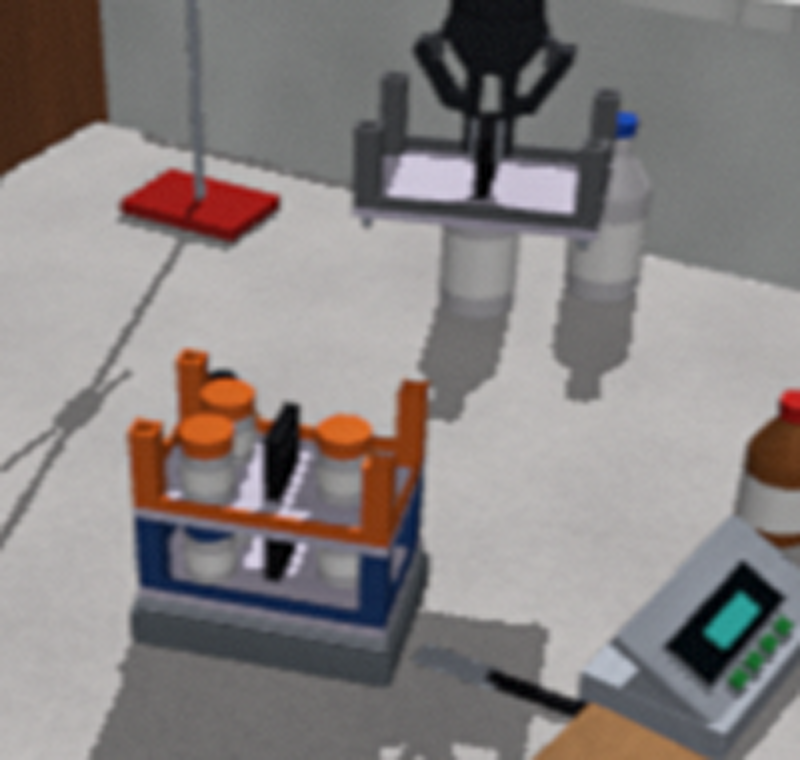

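>>> apply_moves:
  rows:
    - [255,[0,0,0],[0,0.26,0]]
    - [255,[0,0,-0.3],[0,0.26,0]]
    - [255,[-0.3,0,-0.7],[0,0,0]]
    - [255,[-0.4,0,-1],[0,0,0]]
    - [255,[-0.4,0,-1],[0,0,0]]

```text
time: 63.9
ee_pos: [0.5169, 0.2661, 0.3053]
tcp_rot: [-1.561, -0.208, 0.208]
wrist_force: [-0.0, 0.6, -4.4]
finger_gap: 0.153
```

>>> apply_moves:
  rows:
    - [255,[-0.4,0,-1],[0,0,0]]
    - [255,[-0.4,0,-1],[0,0,0]]
    - [255,[-0.4,0,-1],[0,0,0]]
    - [255,[-0.4,0,-1],[0,0,0]]
    - [255,[-0.4,0,-1],[0,0,0]]

```text
time: 64.4
ee_pos: [0.5041, 0.1588, 0.3057]
tcp_rot: [-1.561, -0.208, 0.207]
wrist_force: [-0.0, 0.2, -4.5]
finger_gap: 0.154
```

>>> apply_moves:
  rows:
    - [255,[-0.4,0,-1],[0,0,0]]
    - [255,[-0.4,0,-1],[0,0,0]]
    - [255,[-0.3,0,-1],[0,0,0]]
    - [255,[-0.2,0,-1],[0,0,0]]
    - [255,[-0.1,0,-0.7],[0,0,0]]

```text
time: 64.9
ee_pos: [0.5017, 0.0607, 0.3058]
tcp_rot: [-1.561, -0.208, 0.206]
wrist_force: [0.2, 0.9, -4.2]
finger_gap: 0.151
```

>>> apply_moves:
  rows:
    - [255,[0,0,0],[0,0,0]]
    - [255,[0,0,0],[0,0,0]]
    - [255,[0,0,0],[0,0,0]]
    - [255,[0,0,0],[0,0,0]]

```text
time: 65.3
ee_pos: [0.5025, 0.0633, 0.3056]
tcp_rot: [-1.56, -0.209, 0.208]
wrist_force: [-0.4, -0.1, -3.9]
finger_gap: 0.156
```

```bash
python3 - <<'E'
from h import *
rows([.5005,.0408,.272],.265)
E
```

```text
t 65.3 tcp [0.5025 0.0633 0.3056] x [0.9648 0.2628 0.0007] y [ 0.0006  0.0003 -1.    ] z [-0.2628  0.9648  0.0002] gap 0.156 F [-0.4131 -0.1082 -3.8602] q [0.1253 0.0975 0.0538 1.5264 0.0002 1.4301]
turn units [-0.0019  0.012   0.0089] | shift units in current axes [-0.3919  1.6787 -1.0619] | in final axes [-0.3897  1.6791 -1.062 ]
```

>>> apply_moves:
  rows:
    - [255,[-0.19,0,-0.56],[0,0,0]]
    - [255,[-0.2,0.2,-0.5],[0,0,0]]
    - [255,[0,0.6,0],[0,0,0]]
    - [255,[0,0.6,0],[0,0,0]]
    - [255,[0,0.2,0],[0,0,0]]

```text
time: 65.8
ee_pos: [0.4998, 0.0402, 0.2713]
tcp_rot: [-1.56, -0.206, 0.209]
wrist_force: [-1.3, 1.6, -4.4]
finger_gap: 0.149
```

>>> apply_moves:
  rows:
    - [255,[0,0,0],[0,0,0]]
    - [255,[0,0,0],[0,0,0]]
    - [255,[0,0,0],[0,0,0]]
    - [255,[0,0,0],[0,0,0]]
    - [255,[0,0,0],[0,0,0]]

```text
time: 66.3
ee_pos: [0.5007, 0.0403, 0.274]
tcp_rot: [-1.561, -0.209, 0.207]
wrist_force: [-0.8, -0.6, -3.6]
finger_gap: 0.153
```

```bash
python3 - <<'E'
from h import *
rows([.5005,.0408,.2449],.265)
snap('scene','n_s2',(210,70,310,190),6)
E
```

```text
t 66.3 tcp [0.5007 0.0403 0.274 ] x [0.9651 0.262  0.0013] y [ 0.0013  0.0002 -1.    ] z [-0.262   0.9651 -0.0002] gap 0.153 F [-0.8025 -0.6116 -3.6111] q [ 0.0804  0.0833 -0.0312  1.4549  0.0001  1.386 ]
turn units [0.0019 0.0017 0.0168] | shift units in current axes [-0.0056  1.4532  0.0245] | in final axes [-0.0037  1.4532  0.0243]
```

View pics/n_s2.png

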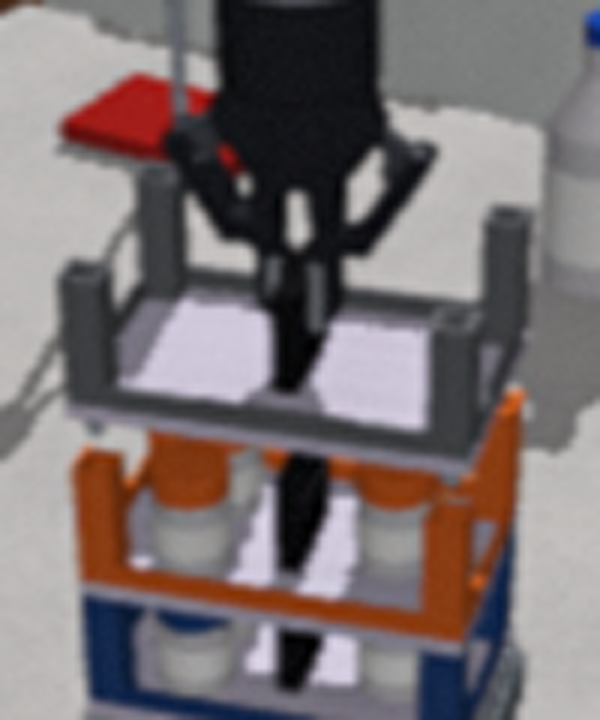

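Aligned. Lower slowly.

>>> apply_moves:
  rows:
    - [255,[0,0.3,0.025],[0,0,0.01]]
    - [255,[0,0.3,0],[0,0,0]]
    - [255,[0,0.1,0],[0,0,0]]
    - [255,[0,0,0],[0,0,0]]
    - [255,[0,0,0],[0,0,0]]

```text
time: 66.85
ee_pos: [0.5003, 0.0407, 0.2596]
tcp_rot: [-1.561, -0.208, 0.208]
wrist_force: [-0.1, -0.4, -3.2]
finger_gap: 0.151
```

>>> apply_moves:
  rows:
    - [255,[0,0.1,0],[0,0,0]]
    - [255,[0,0.1,0],[0,0,0]]
    - [255,[0,0,0],[0,0,0]]

```text
time: 67.15
ee_pos: [0.5003, 0.0407, 0.2554]
tcp_rot: [-1.561, -0.208, 0.208]
wrist_force: [-0.9, -0.5, -4.2]
finger_gap: 0.155
```

>>> apply_moves:
  rows:
    - [255,[0,0.1,0],[0,0,0]]
    - [255,[0,0.1,0],[0,0,0]]
    - [255,[0,0,0],[0,0,0]]

```text
time: 67.45
ee_pos: [0.5003, 0.0407, 0.2513]
tcp_rot: [-1.561, -0.208, 0.208]
wrist_force: [0.3, 0.5, -4.0]
finger_gap: 0.155
```

>>> apply_moves:
  rows:
    - [255,[0,0.1,0],[0,0,0]]
    - [255,[0,0.1,0],[0,0,0]]
    - [255,[0,0,0],[0,0,0]]

```text
time: 67.75
ee_pos: [0.5003, 0.0407, 0.2473]
tcp_rot: [-1.561, -0.208, 0.208]
wrist_force: [0.0, -0.0, -4.1]
finger_gap: 0.151
```

>>> apply_moves:
  rows:
    - [255,[0,0.1,0],[0,0,0]]
    - [255,[0,0,0],[0,0,0]]

```text
time: 67.95
ee_pos: [0.5004, 0.0407, 0.2455]
tcp_rot: [-1.561, -0.208, 0.208]
wrist_force: [-0.2, -0.3, -4.1]
finger_gap: 0.154
```

>>> apply_moves:
  rows:
    - [255,[0,0.06,0],[0,0,0]]
    - [255,[0,0,0],[0,0,0]]

```text
time: 68.15
ee_pos: [0.5005, 0.0408, 0.2453]
tcp_rot: [-1.561, -0.209, 0.207]
wrist_force: [-2.6, -0.0, 2.6]
finger_gap: 0.156
```

Contact at 0.2453 (expected 0.245). Slight push, then release.

>>> apply_moves:
  rows:
    - [255,[0,0.08,0],[0,0,0]]
    - [255,[0,0,0],[0,0,0]]

```text
time: 68.35
ee_pos: [0.5005, 0.0407, 0.2453]
tcp_rot: [-1.561, -0.21, 0.206]
wrist_force: [-4.3, -0.3, 11.9]
finger_gap: 0.153
```

>>> apply_moves:
  rows:
    - [150,[0,-0.08,0],[0,0,0]]
    - [130,[0,0,0],[0,0,0]]
    - [110,[0,0,0],[0,0,0]]
    - [105,[0,-0.5,0],[0,0,0]]
    - [105,[0,-1,0],[0,0,0]]

```text
time: 68.85
ee_pos: [0.4998, 0.0407, 0.2738]
tcp_rot: [-1.561, -0.206, 0.21]
wrist_force: [0.2, -0.6, 0.3]
finger_gap: 0.586
```

>>> apply_moves:
  rows:
    - [105,[0,-1,0],[0,0,0]]
    - [105,[0,-1,-0.6],[0,0,0]]
    - [105,[0,-1,-1],[0,0,0]]
    - [105,[0,-0.6,-0.7],[0,0,0]]
    - [105,[0,0,0],[0,0,0]]

```text
time: 69.35
ee_pos: [0.5134, -0.0048, 0.3485]
tcp_rot: [-1.562, -0.209, 0.204]
wrist_force: [-0.9, 0.0, -0.2]
finger_gap: 0.588
```

>>> apply_moves:
  rows:
    - [105,[0,0,0],[0,0,0]]
    - [105,[0,0,0],[0,0,0]]

```text
time: 69.55
ee_pos: [0.5122, -0.0032, 0.3458]
tcp_rot: [-1.56, -0.207, 0.209]
wrist_force: [0.9, 0.3, -0.2]
finger_gap: 0.589
```

```bash
python3 - <<'E'
from h import *
st()
snap('scene','o_s',(210,70,310,220),5)
snap('wrist','o_w',(60,10,460,250),2)
snap('top','o_t',(90,130,410,260),2.5)
E
```

```text
t 69.55 tcp [ 0.5122 -0.0032  0.3458] x [ 0.965   0.2622 -0.0011] y [-0.0012  0.0002 -1.    ] z [-0.2622  0.965   0.0005] gap 0.589 F [ 0.8578  0.3029 -0.2396] q [-0.0064  0.1241  0.1729  1.6209  0.0002  1.2991]
```

View pics/o_s.png

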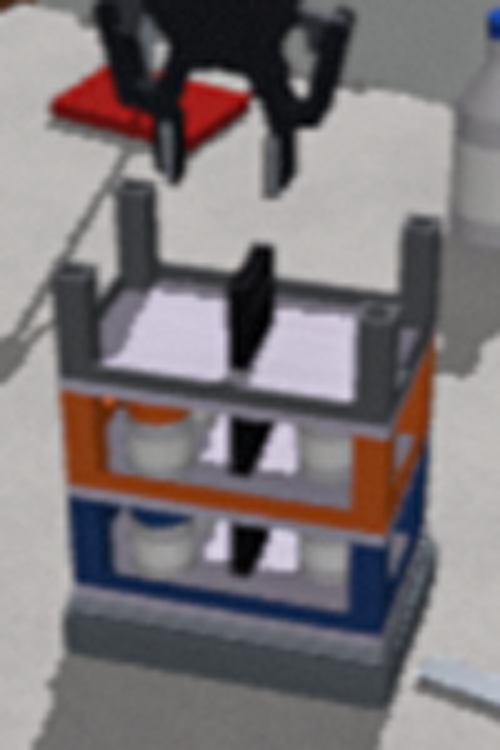

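View pics/o_w.png

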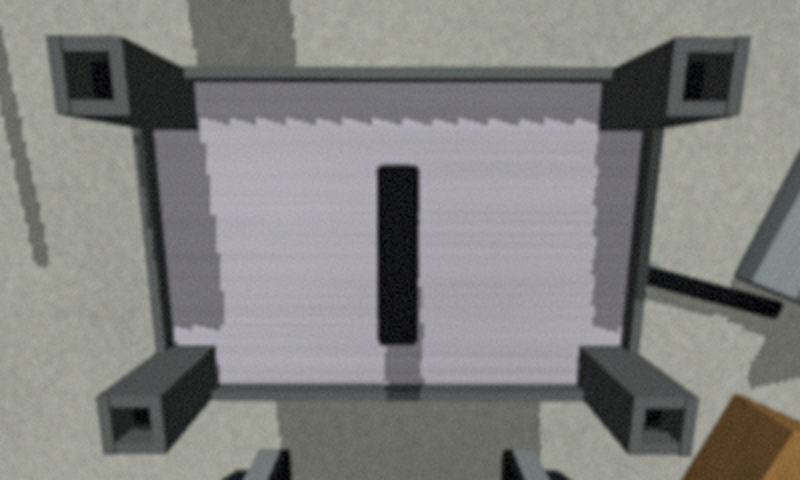

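View pics/o_t.png

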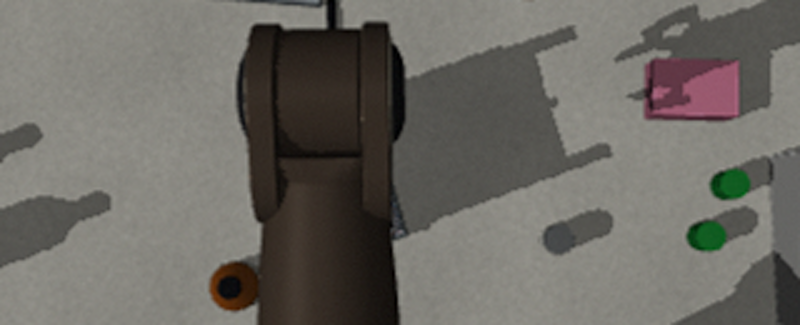

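```bash
python3 - <<'E'
from h import *
C=cal('wrist'); P=px([(708,76),(663,425),(134,425),(89,75.5)],2,60,10)
print(fit([(C,P)],[.5,.04,.249,.26])); print(robot.hand_in())
E
```

```text
(array([0.5009, 0.0404, 0.248 , 0.2676]), array([-0.16, -0.2 ,  0.19,  0.13, -0.41, -0.05,  0.35,  0.14]))
the job is handed in; nothing more can be done
None
```

The stack is built and handed in, at about 70 s on the robot's clock. `hand_in` returned no verdict.

- **Stacking:** The three blue-lidded jars stand in the blue tray, with the orange tray seated on it. The three orange-lidded jars stand in the orange tray, and the grey tray closes the stack. Each jar and tray was lowered until the wrist force showed contact.
- **Knocked tray:** The grey tray had moved about 20 mm during the run. I measured it again before gripping it.
- **Seating:** The orange tray touched down with its handle point at z ≈ 0.173 m and the grey tray at ≈ 0.249 m. Both are within about 1 mm of the expected heights. In the last pictures both trays sit flush and all jars that can be seen are upright.
- **Final position check:** The grey tray measured (0.501, 0.040, 0.248) m with yaw 0.268. The blue tray earlier measured (0.5006, 0.040) m with yaw 0.265. They agree within about 1 mm and 0.003 rad.
- **Bystanders:** The grey-lidded jar, bottle and carton look unmoved in the top view. The arm hid part of the spatula there, but the parts in view look unmoved.

No check failed. The only disagreement was about 1 mm between the wrist-camera and arm readings of tray position.

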